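# Clear the lane and wedge up the ripening board

### The job

The lane in front of the low cheese board must be cleared and the board aired: first put the stray steel rack pin and the stray wooden spacer block each into the small grey bin that already holds one of its kind, and let go of them. Then set the wooden wedge flat on the table in front of the board, between its two side bars, and push it thin end first under the middle of the board's front edge until that edge has just lifted off the bars (about 5 mm, at most 10). Finish while still holding the wedge there, with only the wedge carrying the board's front, and leave everything else where it is.

Things in the scene. Friction and masses are not known exactly. Their poses are not given: they have to be found in the camera images.
- pin_mid (a point): centre of the stray rack pin: galvanised round bar 20 mm thick, 80 mm long along its own x, with two square collars 26 mm wide and 10 mm thick, centred 30 mm either side of the middle, on which it rests (50 mm of bare bar between them); centre 13 mm above the table; 0.12 kg. It lies in the lane in front of the board.
- pin: the same rack pin; origin on its underside, below its centre
- block_mid (a point): centre of the stray spacer block: plain light wood, 50 mm long (its x), 36 mm wide (y), 28 mm high, centre 14 mm above the table; 0.035 kg. It lies in the lane in front of the board.
- block: the same spacer block; origin at the centre of its underside
- bin_pins: fixed grey plastic bin, open on top, 150 mm (its x) by 130 mm (y), 50 mm high, walls and floor 4 mm; origin at the centre of its underside. One rack pin lies fixed in it along y, centred 53 mm towards +x from the bin's centre, 26 mm wide; the other floor is free. The two bins stand left and right, either way round.
- bin_blocks: a bin just like bin_pins, but with one wooden spacer block fixed in it, lying along y, centred 53 mm towards +x from the bin's centre, 36 mm wide
- cradle: fixed galvanised frame under the board: two side bars 12 mm high, 25 mm wide, lying on the table along its x, 120 mm clear between them, a 51 mm high bracket at the back; open at the front. Origin on the table below the middle of the board's front edge, x towards the back of the board, away from the robot (the wedge travels along +x), y along the front edge.
- board: wooden ripening board 220 mm deep, 170 wide, 18 thick, with a cheese wheel fixed on it (130 mm across, top 85 mm above the table, centre 120 mm behind the front edge); 0.7 to 1.3 kg in all. Hinged at its back edge, it rests on the side bars, underside 12 mm above the table; lifting the front edge takes 3 to 8 N and it falls back. Origin in the middle of its lower front edge.
- board_edge (a point): middle of the lower front edge of the board: 12 mm above the table when the board rests on the bars, higher when it is lifted
- wedge_grip (a point): middle of the handle of the pale wooden wedge, 27.5 mm above the table when it lies flat. Handle: a block 36 mm long (x), 55 mm high, 30 mm wide (y; 36 mm in its lowest 25 mm). Its ramp is described under wedge. When this point is 83 mm in front of the board's front edge the ramp's top touches the resting edge; every 5 mm further raises the edge 1 mm.
- wedge: the same wedge; origin on its underside below wedge_grip, x towards the thin end (toe). From the handle's front face, 18 mm ahead of the origin, a straight ramp 36 mm wide falls from 25 mm high to 3 mm at the toe, 128 mm ahead of the origin (1 mm in 5). Flat underside, slides on the table; 0.13 to 0.21 kg. Pushing it under the board takes up to about 15 N.
- cheese_a: bystander: loose pale cheese wheel 110 mm across, 60 mm high; leave alone
- cheese_b: bystander: loose herb-coated cheese wheel 110 mm across, 60 mm high; leave alone
- jar: bystander: jar 56 mm across, 65 mm high; leave alone
- tin: bystander: tin 56 mm across, 50 mm high; leave alone
- brush: bystander: brush lying between the robot and the lane; leave alone
- mallet: bystander: hammer lying at the right; leave alone
There are look-alikes about, which are no part of the job. Of the things that look like the block, the smallest one is meant.

How it is judged:
On the way, in this order (a step that is already met when the one before it is completed fails the run):
1. the pin lies in the bin with the pin and the block in the bin with the block, both let go, the board still down (x of pin_mid in the frame of bin_pins between -0.07 and 0.07 m and y of pin_mid in the frame of bin_pins between -0.06 and 0.06 m and z of pin_mid in the frame of bin_pins below 0.05 m and x of block_mid in the frame of bin_blocks between -0.07 and 0.07 m and y of block_mid in the frame of bin_blocks between -0.06 and 0.06 m and z of block_mid in the frame of bin_blocks below 0.05 m and contact force between the fingers and pin below 0.2 N and contact force between the fingers and block below 0.2 N and linear speed of each of pin, block below 0.03 m/s and height (world z) of board_edge below 0.0135 m), for 0.2 s.
2. the wedge lifts the board's front edge off the bars (height (world z) of board_edge above 0.014 m and contact force between wedge and board above 1 N), for 0.2 s.
At the end, for the whole second after the job is handed in: Pin and block at rest, released, each in the bin of its kind, below the rim. Board front edge 2 to 10 mm above its resting height, carried (over 1 N) by the flat, still wedge (tilt under 0.12 rad) between the bars, which the fingers hold (over 1 N); nothing else lifts the board (all of step 2 and x of pin_mid in the frame of bin_pins between -0.07 and 0.07 m and y of pin_mid in the frame of bin_pins between -0.06 and 0.06 m and z of pin_mid in the frame of bin_pins below 0.05 m and x of block_mid in the frame of bin_blocks between -0.07 and 0.07 m and y of block_mid in the frame of bin_blocks between -0.06 and 0.06 m and z of block_mid in the frame of bin_blocks below 0.05 m and contact force between the fingers and pin below 0.2 N and contact force between the fingers and block below 0.2 N and linear speed of each of pin, block below 0.03 m/s and height (world z) of board_edge below 0.022 m and contact force between the fingers and wedge above 1 N and contact force between each of the arm, the fingers, pin, block and board below 0.3 N and angle between wedge_grip's own z axis and vertical below 0.12 rad and y of wedge_grip in the frame of cradle between -0.06 and 0.06 m and x of wedge_grip in the frame of cradle below 0 m and linear speed of wedge below 0.01 m/s); the arm keeps its last pose, push and grip.
It fails at once if the board's front edge is lifted more than 15 mm off the bars (height (world z) of board_edge above 0.027 m).
It fails at once if a bystander (cheese, jar, tin, brush or hammer) is moved more than 40 mm (distance of any of cheese_a, cheese_b, jar, tin, brush, mallet from where it was at the start of the episode above 0.04 m).
It also fails if it takes over 72 s, if anything falls off the work surface, if the arm or the gripper's body presses on something with over 40 N, if the wrist force passes 120 N, or if a joint passes its speed limit or range.

### The arm

A 6-joint arm with a two-finger parallel gripper is mounted at the origin on the work surface. World frame = base frame: x ahead of the robot, y to its left, z up, the work surface at z = 0. Lengths are in m, angles in rad, forces in N, time in s.
With the tool pointing down it reaches from about 0.375 to 0.9 m from the base axis. Payload 3.1 kg.
Tool frame: the origin (TCP) lies midway between the tips of the shut fingers; the grasp point (between the pads) lies grip_point_offset behind it (grip_point_offset is the distance from the TCP to the grasp point, in m); y points along the fingers, z is the direction in which the jaws open and shut, and the axes are right-handed (so a half turn about y gives the same grasp; the last joint's range is limited). The gripper opens to 87 mm and grips with 3 to 60 N. Pads are 19 mm wide; open, the fingers measure 117 mm over their backs; the gripper's body (75 mm by 190 mm) begins 51 mm behind the grasp point.
Start: joints at [-0.178, 0.527, 1.433, -0, 1.181, -0.178], TCP at [0.625, 0, 0.223] pointing down, gripper open.
Joint ranges: [-3.08, 3.08], [-0.75, 2.2], [0.22, 2.44], [-1.43, 4.57], [0, 2.65], [-2.85, 2.85]. Speed limits (rad/s): [2.79, 2.79, 3.14, 3.14, 3.14, 3.14].

### API

Orientations are given as a unit quaternion [x, y, z, w].
In Python, from rig import * gives the robot as it stands.
- The arm moves only by the tool jog_arm, never from a script. Its argument "increments" is a list that holds one entry, the list of rows, each a list of 7 numbers: the turn, a rotation vector about the world's x, y, z in degrees, then the shift along the world's x, y, z in m, then the closure, from -1 (fully open) to 1 (shut), so that 0 is half open. In form: [[[rx, ry, rz, x, y, z, jaw], ...]]. A call has 1 to 8 rows; each row is the pose to reach, as a shift and turn from the pose measured when the call began; what a row does not reach only later rows make up. A row lasts 1/10 s, in which the tool goes at most 50 mm and 8.59 degrees, less where a joint would pass 70% of its speed; a pose out of reach is approached as far as the arm can. A call with a gripper value outside its range is refused whole. The fingers move at their own pace and stop on an object; "squeeze" is the grip in N (left out, the last holds). Time passes only in rows, so rows that repeat a pose let the fingers close. It gives the time, the measured TCP pose, the force and the opening at its end, in the units of the state.
- get_obs(): the state, without advancing time (a new reading comes with each control period).
- camera(name): name is "scene" or "side" or "wrist"; returns the picture (420x560x3 uint8, red, green, blue); there is no depth.
- camera_info(name): a dict with "K" (3x3 intrinsics, pixels), "k1" (the pictures are not rectified: a ray, as slopes to the right and down, at radius r is drawn at 1 + k1 r^2 times it, then the intrinsics apply), "R" (3x3) and "t" (3): a world point X has camera coordinates R X + t. Camera axes: x right, y down, z forward; pixel columns grow to the right and rows downward; lengths in m; the calibration is good to about 2 mm. A picture is of the moment at which its call begins: read the wrist's pose just before it. camera_info takes no time and is no camera call; for the wrist camera it gives the pose at the moment of the call.
- hand_in(): hands the job in, once; it reports no verdict.
The state is a dict: "time": time; "q": joint angles; "joint_velocities": joint speeds; "joint_torque": joint torques, N m; "position": TCP position; "tool_rot": TCP orientation; "ft_force": force on the tool from outside, world axes, zero at the start; "moment": the same for the moment, N m; "grip_width": finger opening in m.
Only numpy, scipy, OpenCV 4.12 (cv2) and the standard library are available. Lean on these libraries where they do the work, as an engineer would, in place of code of your own. Each camera call takes 0.05 s, during which the arm holds its last target.

## Working session

There is one attempt and no reset: what is moved stays moved. The work goes in short steps, Python scripts to look and compute and a tool call to move; the robot and the scene stay as the last step left them, time stands still between calls to the robot, and variables do not carry over. Pictures are saved under pics/ and viewed, and the job is handed in when it is done.

Besides the shell and the picture viewer there is one more tool, called after "Emit:" as name(argument=value, ...) on one line, values as JSON. jog_arm: Moves the arm, as the interface text tells. Its arguments: {"type":"object","properties":{"increments":{"type":"array","items":{"type":"array","items":{"type":"array","items":{"type":"number"}}}},"squeeze":{"type":"number"}},"required":["increments"]}

```bash
ls -la && mkdir -p pics && python3 - <<'E'
from rig import *
import cv2
o=get_obs();print(o)
for n in ("scene","side","wrist"):
    i=camera_info(n);print(n,i)
    cv2.imwrite(f"pics/{n}0.png",camera(n)[:,:,::-1])
E
```

```text
total 12
drwxr-xr-x  3 agent agent 4096 Dec  6 23:02 .
drwxr-xr-x 23 root  root  4096 Dec  6 23:02 ..
drwxr-xr-x  2 agent agent 4096 Dec  6 23:02 pics
{'time': 0.0, 'q': array([-1.78491915e-01,  5.28476303e-01,  1.43389658e+00,  7.64555013e-06,
        1.18138596e+00, -1.78505882e-01]), 'joint_velocities': array([ 0.00013577, -0.00102163,  0.00031531, -0.0008824 ,  0.00127962,
        0.00108943]), 'joint_torque': array([-5.45745443e-04, -4.40045428e+01, -1.76593530e+01,  6.32597599e-02,
        5.83207863e-02, -1.53719384e-04]), 'position': array([6.24272292e-01, 1.67999392e-04, 2.21567224e-01]), 'tool_rot': array([-0.50043721,  0.50062746, -0.49936642,  0.49956773]), 'ft_force': array([ 0.8708851 , -0.51709213, -0.07802846]), 'moment': array([ 0.03935002, -0.04036017, -0.01363633]), 'grip_width': 0.08727717191361115}
scene {'K': array([[513.54725943,   0.        , 280.77748484],
       [  0.        , 513.54725943, 209.90178711],
       [  0.        ,   0.        ,   1.        ]]), 'k1': -0.006377038114346687, 'R': array([[ 0.02182382,  0.99975704, -0.00309658],
       [ 0.8433093 ,
[... 262 characters left out ...]
  ,   0.        ,   1.        ]]), 'k1': 0.03431693021945671, 'R': array([[ 0.884752  , -0.46592399,  0.01134585],
       [-0.28999145, -0.5694016 , -0.76921179],
       [ 0.36485457,  0.67727147, -0.63889318]]), 't': array([-0.46071727,  0.15464837,  1.00698641])}
wrist {'K': array([[293.67693163,   0.        , 281.02589821],
       [  0.        , 293.67693163, 204.32783768],
       [  0.        ,   0.        ,   1.        ]]), 'k1': 0.009941598355568277, 'R': array([[ 9.99997242e-01, -6.91050627e-04, -2.24446456e-03],
       [ 3.07259922e-05, -9.51793836e-01,  3.06738475e-01],
       [-2.34823935e-03, -3.06737698e-01, -9.51791190e-01]]), 't': array([-0.62367748, -0.03673127,  0.39204215])}
```

View pics/scene0.png

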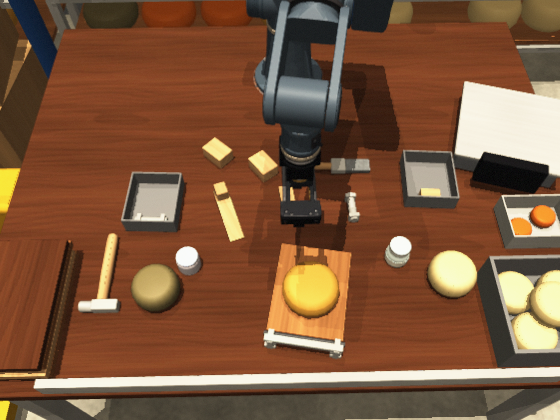

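View pics/side0.png

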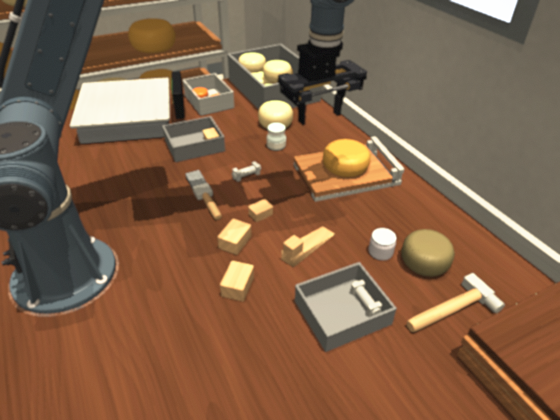

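View pics/wrist0.png

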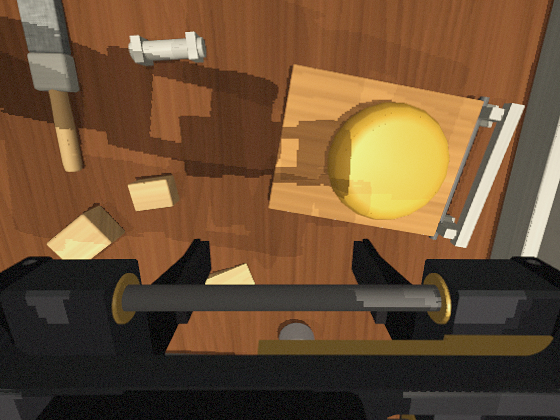

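```bash
python3 - <<'E'
import rig
print([n for n in dir(rig) if n[0]!='_'])
E
```

```text
['Unreachable', 'camera', 'camera_info', 'get_obs', 'grip_point_offset', 'hand_in']
```

The scene camera shows the pin bin around (153,200), the block bin around (430,180), the stray pin at (352,206), the wedge at (228,212) and the board at (310,300). The smallest block is partly hidden at (288,193), and shows in the side view at (261,210) and the wrist view at (152,192). Two larger look-alike blocks lie nearer the robot.

```bash
cat > h.py <<'E'
import numpy as np, cv2
from rig import *
def proj(ci,P):
    P=np.atleast_2d(P)@ci["R"].T+ci["t"]
    s=P[:,:2]/P[:,2:]; r2=(s**2).sum(1,keepdims=True)
    s=s*(1+ci["k1"]*r2); K=ci["K"]
    return s*[K[0,0],K[1,1]]+[K[0,2],K[1,2]]
def ray(ci,uv):
    K=ci["K"]; d=(np.array(uv,float)-[K[0,2],K[1,2]])/[K[0,0],K[1,1]]; s=d.copy()
    for _ in range(20): s=d/(1+ci["k1"]*(s@s))
    v=ci["R"].T@np.array([s[0],s[1],1]); c=-ci["R"].T@ci["t"]
    return c,v
def at_z(ci,uv,z):
    c,v=ray(ci,uv); return c+v*(z-c[2])/v[2]
def zoom(img,x0,y0,w,h,f,name):
    c=cv2.resize(img[y0:y0+h,x0:x0+w],None,fx=f,fy=f,interpolation=cv2.INTER_CUBIC)
    c=np.ascontiguousarray(c)
    for k in range(0,w,10):
        cv2.line(c,(k*f,0),(k*f,6 if (x0+k)%50 else 14),(0,255,255),1)
        if (x0+k)%20==0: cv2.putText(c,str(x0+k),(k*f+2,24),0,.4,(0,255,255),1)
    for k in range(0,h,10):
        cv2.line(c,(0,k*f),(6,k*f),(0,255,255),1)
        if (y0+k)%20==0: cv2.putText(c,str(y0+k),(8,k*f+4),0,.4,(0,255,255),1)
    cv2.imwrite(name,c)
E
python3 - <<'E'
from h import *
i=cv2.imread("pics/scene0.png"); s=cv2.imread("pics/side0.png"); w=cv2.imread("pics/wrist0.png")
zoom(i,110,140,160,120,5,"pics/z1.png")
zoom(i,260,140,160,120,5,"pics/z1b.png")
zoom(s,180,180,200,150,4,"pics/z2.png")
zoom(w,120,20,200,150,4,"pics/z3.png")
zoom(w,110,150,160,120,5,"pics/z4.png")
E
```

```text
(no output)
```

View pics/z1.png

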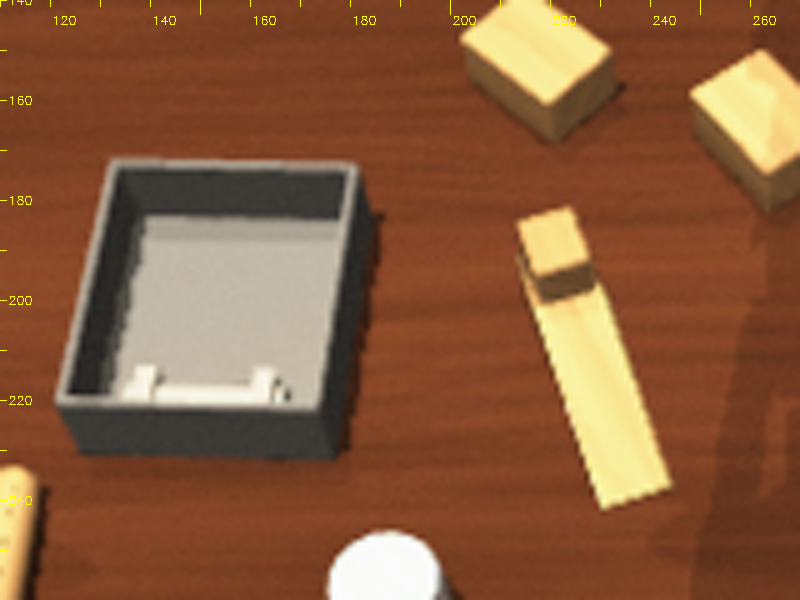

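View pics/z2.png

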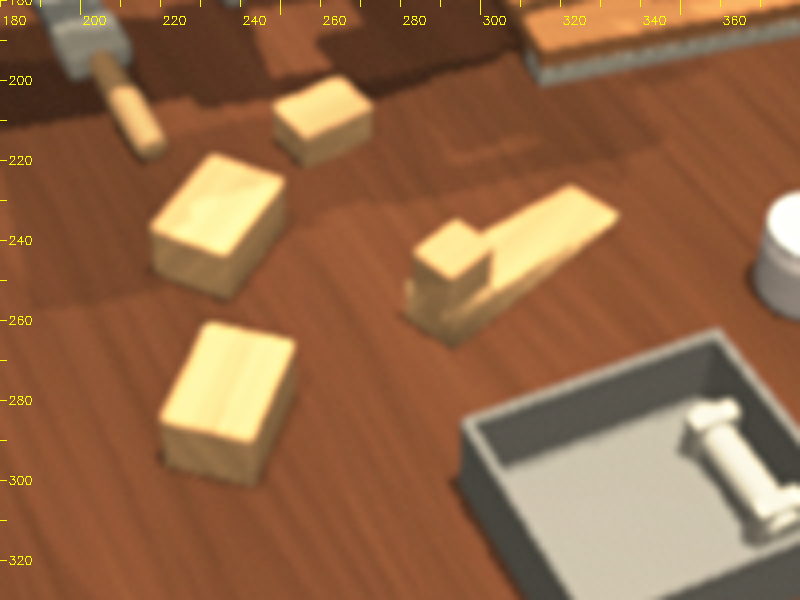

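View pics/z3.png

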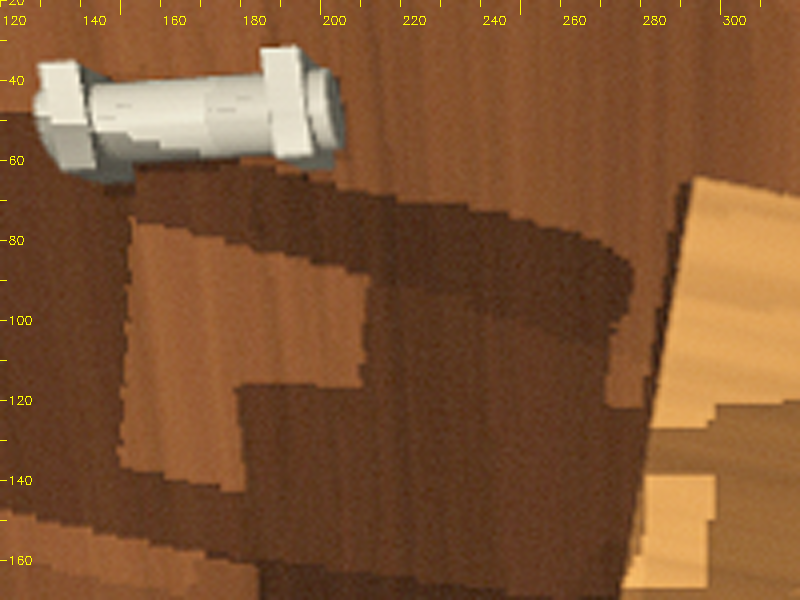

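View pics/z4.png

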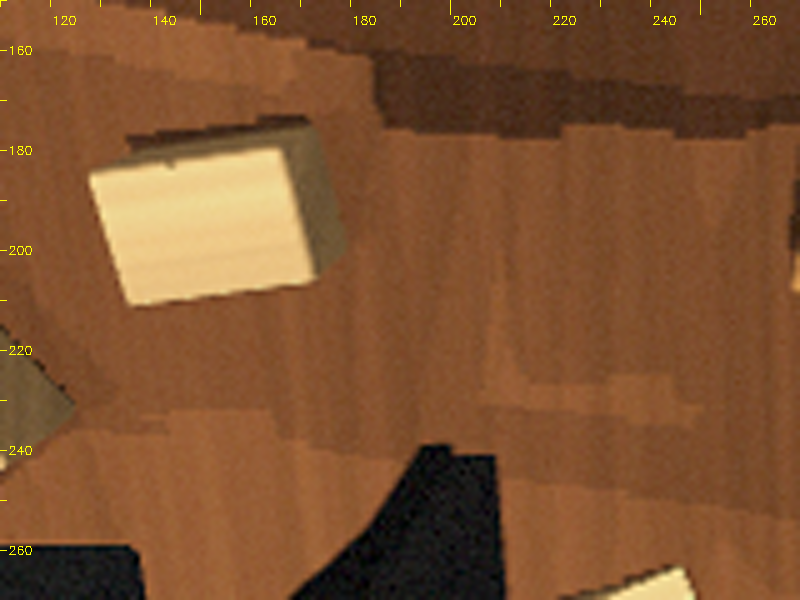

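View pics/z1b.png

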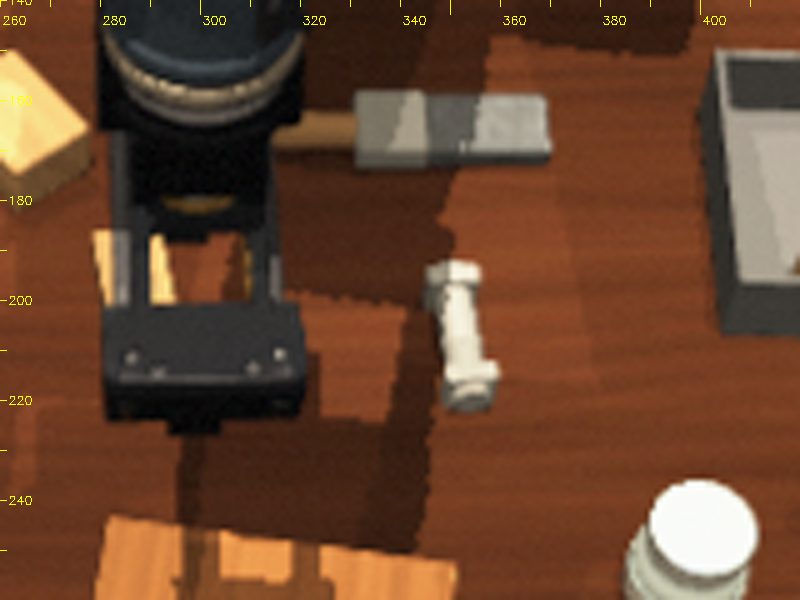

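```bash
cat > m1.py <<'E'
from h import *
sc=camera_info("scene"); sd=camera_info("side"); wr=camera_info("wrist")
print("wrist cam at",-wr["R"].T@wr["t"], "gpo",grip_point_offset)
def show(n,ci,pts,z):
    P=np.array([at_z(ci,p,z) for p in pts]); print(n,P[:,:2].round(4).tolist(),"mean",P.mean(0).round(4))
    for a,b in zip(P,np.roll(P,-1,0)): print("   len %.4f ang %.1f"%(np.linalg.norm(b-a),np.degrees(np.arctan2(b[1]-a[1],b[0]-a[0]))))
show("block wr",wr,[(128,184.6),(166,179.4),(173.6,206.6),(136,211.2)],.028)
show("block sd",sd,[(248.5,207.5),(266,199.5),(273,206.5),(254,214.5)],.028)
show("pinbin",sc,[(132,172),(181.4,172.6),(174.4,221.6),(121.4,220.6)],.05)
show("wedge top",sc,[(213.4,184.4),(224.2,181.4),(228.4,191.6),(217.6,194.8)],.055)
show("toe",sc,[(230.4,242),(244.2,237.4)],.003)
show("board front wr",wr,[(293,64.5),(269.5,207)],.030)
show("pin axis sc",sc,[(350.5,194),(354.5,215)],.026)
show("pin axis wr",wr,[(135,46),(196,43)],.026)
E
python3 m1.py
python3 - <<'E'
from h import *
i=cv2.imread("pics/scene0.png"); s=cv2.imread("pics/side0.png")
zoom(i,390,140,120,90,6,"pics/z5.png")
zoom(s,150,80,200,150,4,"pics/z6.png")
zoom(i,250,230,140,130,5,"pics/z7.png")
E
```

```text
wrist cam at [0.62465132 0.08485308 0.38312711] gpo 0.0187
block wr [[0.4339, -0.0039], [0.4818, 0.0028], [0.4871, -0.0326], [0.4385, -0.0388]] mean [ 0.4603 -0.0181  0.028 ]
   len 0.0483 ang 7.9
   len 0.0358 ang -81.4
   len 0.0490 ang -172.8
   len 0.0353 ang 97.5
block sd [[0.4301, -0.0097], [0.4822, -0.0016], [0.4854, -0.0337], [0.431, -0.0394]] mean [ 0.4572 -0.0211  0.028 ]
   len 0.0527 ang 8.9
   len 0.0323 ang -84.2
   len 0.0547 ang -174.0
   len 0.0297 ang 91.6
pinbin [[0.3969, -0.4193], [0.4021, -0.2897], [0.5516, -0.2946], [0.5456, -0.4255]] mean [ 0.4741 -0.3573  0.05  ]
   len 0.1297 ang 87.7
   len 0.1496 ang -1.9
   len 0.1310 ang -92.6
   len 0.1488 ang 177.6
wedge top [[0.4454, -0.2035], [0.4367, -0.1761], [0.4687, -0.1643], [0.4779, -0.1913]] mean [ 0.4572 -0.1838  0.055 ]
   len 0.0287 ang 107.8
   len 0.0342 ang 20.3
   len 0.0285 ang -71.2
   len 0.0347 ang -159.4
toe [[0.5859, -0.1601], [0.5736, -0.1258]] mean [ 0.5797 -0.1429  0.003 ]
   len 0.0365 ang 109.9
   len 0.0365 ang -70.1
board front wr [[0.6371, 0.1316], [0.6093, -0.0325]] mean [0.6232 0.0495 0.03  ]
   len 0.1665 ang -99.6
   len 0.1665 ang 80.4
pin axis sc [[0.4639, 0.1496], [0.5282, 0.1537]] mean [0.496  0.1516 0.026 ]
   len 0.0644 ang 3.6
   len 0.0644 ang -176.4
pin axis wr [[0.4656, 0.1502], [0.532, 0.1532]] mean [0.4988 0.1517 0.026 ]
   len 0.0664 ang 2.6
   len 0.0664 ang -177.4
```

View pics/z5.png

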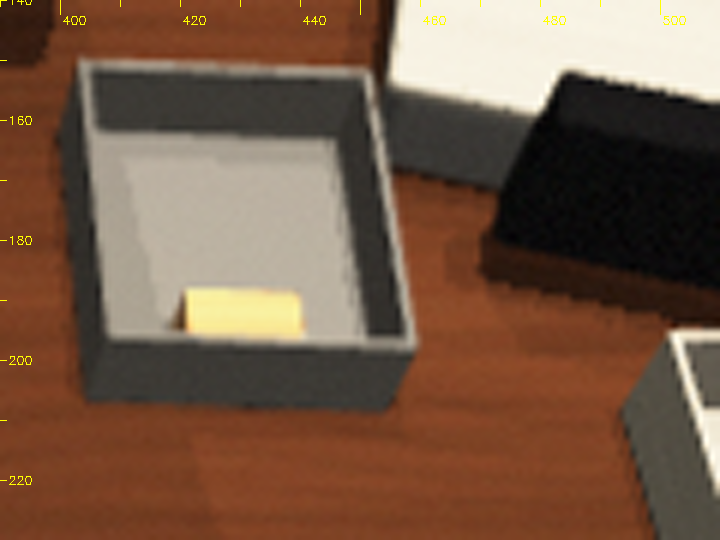

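View pics/z6.png

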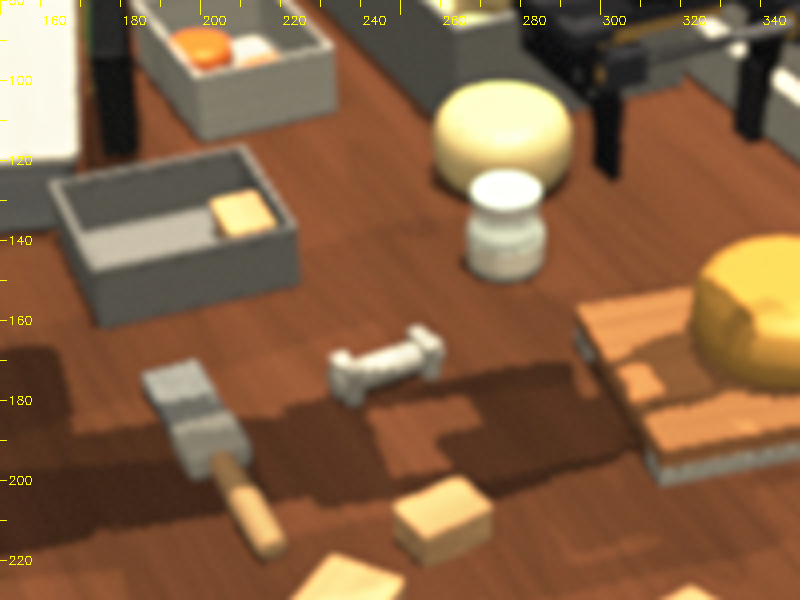

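View pics/z7.png

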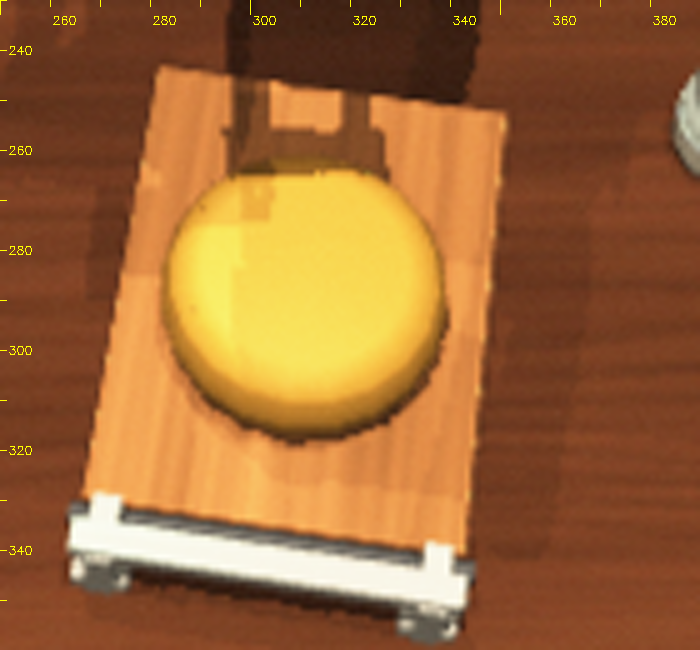

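```bash
cat > m2.py <<'E'
from h import *
from scipy.optimize import least_squares
sc=camera_info("scene"); sd=camera_info("side"); wr=camera_info("wrist")
def fit(n,obs,x0):
    # obs: list of (ci, local xyz, uv)
    def f(p):
        c,s=np.cos(p[2]),np.sin(p[2]);r=[]
        for ci,l,uv in obs:
            X=[p[0]+c*l[0]-s*l[1],p[1]+s*l[0]+c*l[1],l[2]]
            r+=list((proj(ci,X)[0]-uv))
        return r
    o=least_squares(f,x0); print(n,o.x[:2].round(4),"yaw deg %.2f"%np.degrees(o.x[2]),"res",np.round(o.fun,1)); return o.x
if __name__=="__main__":
    b=.03
    # cradle: +y = image right
    fit("board sc",[(sc,(0,-.085,b),(282,243.4)),(sc,(0,.085,b),(351.4,252.4)),(sc,(.22,-.085,b),(266.8,329.4))],[.63,.05,0])
    fit("board sc+wr",[(sc,(0,-.085,b),(282,243.4)),(sc,(0,.085,b),(351.4,252.4)),(wr,(0,.085,b),(293,64.5)),(wr,(0,-.085,b),(269.5,207.))],[.63,.05,0])
    r=.05
    fit("pinbin",[(sc,(-.075,-.065,r),(132,172)),(sc,(-.075,.065,r),(181.4,172.6)),(sc,(.075,.065,r),(174.4,221.6)),(sc,(.075,-.065,r),(121.4,220.6))],[.47,-.36,0])
    fit("blockbin",[(sc,(-.075,-.065,r),(403.3,150)),(sc,(-.075,.065,r),(452,151.7)),(sc,(.075,.065,r),(459.2,197.8)),(sc,(.075,-.065,r),(407.5,196.7))],[.47,.36,0])
    h=.055
    fit("wedge",[(sc,(-.018,-.015,h),(213.4,184.4)),(sc,(-.018,.015,h),(224.2,181.4)),(sc,(.018,.015,h),(228.4,191.6)),(sc,(.018,-.015,h),(217.6,194.8)),
      (sc,(.128,-.018,.003),(230.4,242)),(sc,(.128,.018,.003),(244.2,237.4))],[.457,-.184,.35])
    t=.028
    L=[(-.025,.018,t),(.025,.018,t),(.025,-.018,t),(-.025,-.018,t)]
    fit("block",[(wr,l,u) for l,u in zip(L,[(128,184.6),(166,179.4),(173.6,206.6),(136,211.2)])]+[(sd,l,u) for l,u in zip(L,[(248.5,207.5),(266,199.5),(273,206.5),(254,214.5)])],[.46,-.02,.1])
E
python3 m2.py
```

```text
board sc [0.6217 0.0518] yaw deg -9.99 res [-0.2 -0.3  0.2  0.  -0.   0.2]
board sc+wr [0.6229 0.0495] yaw deg -9.67 res [-1.1  0.3 -0.7  0.3  0.2 -1.7 -0.5  1.3]
pinbin [ 0.474  -0.3572] yaw deg -2.20 res [ 0.  -0.1  0.1 -0.2 -0.2 -0.   0.1  0.3]
blockbin [0.4201 0.3597] yaw deg -4.14 res [-0.2 -0.  -0.2  0.1  0.2  0.4  0.2 -0.5]
wedge [ 0.4576 -0.1837] yaw deg 18.57 res [-0.1 -0.   0.4 -0.3  0.2  0.4 -0.4  0.5  0.  -0.4 -0.  -0.1]
block [ 0.4598 -0.0185] yaw deg 7.23 res [-1.  -0.1  0.5  0.2 -0.2  0.4 -0.9  0.5 -0.1 -1.7 -0.7 -0.9  0.4 -0.3
  2.4 -0.8]
```

```bash
python3 - <<'E'
from h import *
from scipy.spatial.transform import Rotation as R
o=get_obs(); print(R.from_quat(o["tool_rot"]).as_matrix().round(3), o["time"])
wr=camera_info("wrist"); sc=camera_info("scene"); sd=camera_info("side")
for n,ci,uv,z in [("LA corner wr z.0",wr,(125,231),0),("same z.04",wr,(125,231),.04),("LA sc bottom right z0",sc,(278,172),0),("LA sc top right",sc,(277,165.5),.04),
 ("LA sc nearest",sc,(264.5,182),0),("brush tip wr",wr,(72,165),.015),("brush head low",sc,(369,172),.0),("brush head bl",sc,(331,173),.0),("LA side corner",sd,(237,254),0),("LAside r",sd,(251,233),.0),
 ("black panel",sc,(474,172),.1),("black panel0",sc,(470,186),0),("jar sc base",sc,(398,262),0),("tin",sc,(188,262),.05)]:
    print(n,at_z(ci,uv,z).round(3))
E
```

```text
[[-0.    -0.002  1.   ]
 [-1.     0.    -0.   ]
 [-0.    -1.    -0.002]] 0.15
LA corner wr z.0 [ 0.404 -0.078  0.   ]
same z.04 [ 0.427 -0.061  0.04 ]
LA sc bottom right z0 [ 0.369 -0.037  0.   ]
LA sc top right [ 0.377 -0.039  0.04 ]
LA sc nearest [ 0.402 -0.074  0.   ]
brush tip wr [0.361 0.018 0.015]
brush head low [0.375 0.212 0.   ]
brush head bl [0.376 0.108 0.   ]
LA side corner [ 0.351 -0.116  0.   ]
LAside r [ 0.409 -0.068  0.   ]
black panel [0.455 0.45  0.1  ]
black panel0 [0.428 0.477 0.   ]
jar sc base [0.65  0.251 0.   ]
tin [ 0.663 -0.253  0.05 ]
```

Emit:
jog_arm(increments=[[[0, 0, 2, -0.04, -0.005, -0.03, -1], [0, 0, 4, -0.08, -0.01, -0.06, -1], [0, 0, 7, -0.12, -0.015, -0.09, -1], [0, 0, 7, -0.164, -0.019, -0.12, -1], [0, 0, 7, -0.164, -0.019, -0.14, -1], [0, 0, 7, -0.164, -0.019, -0.14, -1], [0, 0, 7, -0.164, -0.019, -0.14, -1]]], squeeze=25)

```text
time: 0.85
position: [0.4618, -0.0193, 0.082]
tool_rot: [0.53, -0.469, 0.469, -0.529]
ft_force: [0.7, 0.3, -0.5]
grip_width: 0.0873
```

```bash
python3 - <<'E'
from h import *
o=get_obs(); print(o["time"],o["position"],o["joint_velocities"].round(3),o["ft_force"])
ci=camera_info("wrist"); im=camera("wrist"); cv2.imwrite("pics/w1.png",im[:,:,::-1])
im=camera("scene"); cv2.imwrite("pics/s1.png",im[:,:,::-1])
np.savez("pics/w1ci.npz",**ci)
E
```

```text
0.85 [ 0.46179059 -0.01927485  0.0819884 ] [ 0.005 -0.023 -0.035 -0.    -0.     0.001] [ 0.66566009  0.31287852 -0.53090008]
```

View pics/w1.png

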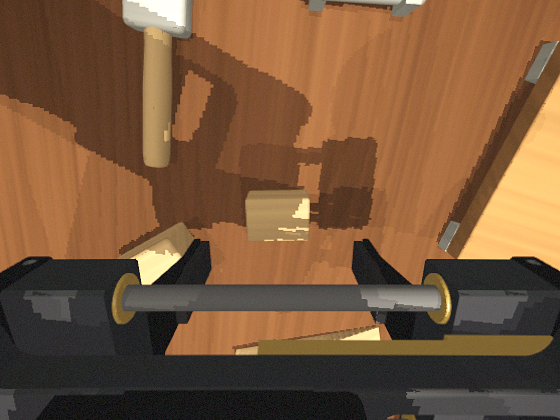

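View pics/s1.png

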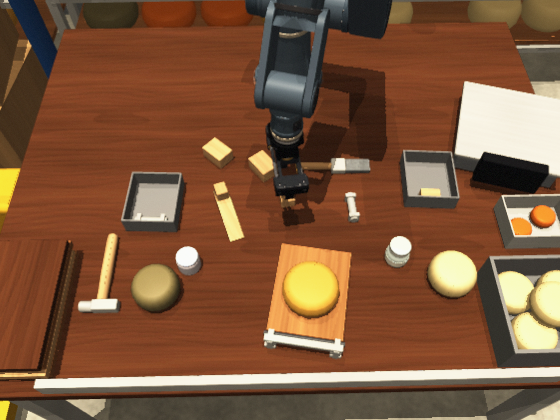

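```bash
python3 - <<'E'
from m2 import *
im=cv2.imread("pics/w1.png"); zoom(im,210,170,140,100,5,"pics/z8.png")
zoom(im,0,0,1,1,1,"pics/_.png")
E
```

```text
(no output)
```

View pics/z8.png

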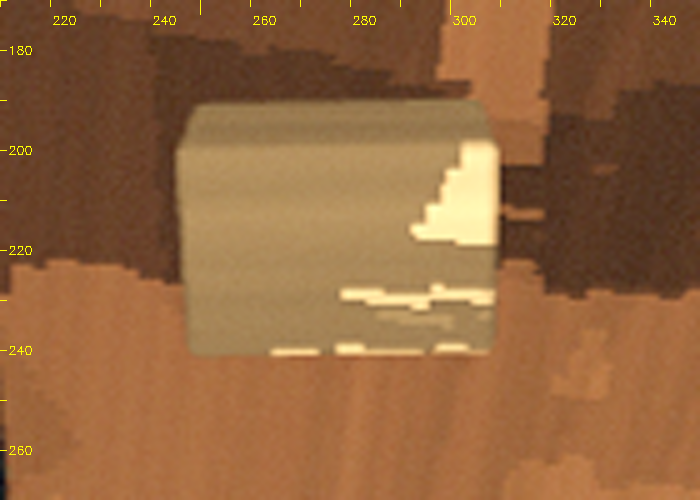

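```bash
python3 - <<'E'
from m2 import *
ci=dict(np.load("pics/w1ci.npz")); ci["k1"]=float(ci["k1"]); t=.028
L=[(-.025,.018,t),(.025,.018,t),(.025,-.018,t),(-.025,-.018,t)]
fit("block w1",[(ci,l,u) for l,u in zip(L,[(245.5,199.5),(309.5,198.3),(308.5,240.2),(247.5,240.8)])],[.46,-.02,.1])
E
```

```text
block w1 [ 0.4588 -0.0174] yaw deg 7.69 res [-0.8 -0.8  0.5 -0.4  0.8  0.7 -0.5  0.8]
```

Emit:
jog_arm(increments=[[[0, 0, 0.5, -0.002, 0.002, -0.04, -1], [0, 0, 0.5, -0.002, 0.002, -0.075, -1], [0, 0, 0.5, -0.002, 0.002, -0.075, -1], [0, 0, 0.5, -0.002, 0.002, -0.075, 1], [0, 0, 0.5, -0.002, 0.002, -0.075, 1], [0, 0, 0.5, -0.002, 0.002, -0.075, 1], [0, 0, 0.5, -0.002, 0.002, -0.075, 1], [0, 0, 0.5, -0.002, 0.002, -0.075, 1]]], squeeze=25)

```text
time: 1.75
position: [0.4616, -0.0176, 0.0088]
tool_rot: [-0.531, 0.465, -0.468, 0.532]
ft_force: [-0.5, 0.1, -0.3]
grip_width: 0.0548
```

Emit:
jog_arm(increments=[[[0, 0, 0, 0, 0, 0, 1], [0, 0, 0, 0, 0, 0, 1], [0, 0, 0, 0, 0, 0, 1]]])

```text
time: 2.05
position: [0.4617, -0.0176, 0.009]
tool_rot: [-0.531, 0.464, -0.468, 0.532]
ft_force: [-0.4, 0.4, 3.3]
grip_width: 0.0497
```

Emit:
jog_arm(increments=[[[0, 0, 0, 0, 0, 0.04, 1], [0, 0, 0, 0, 0, 0.08, 1], [0, 0, -1, -0.005, 0.03, 0.1, 1], [0, 0, -3, -0.012, 0.075, 0.1, 1], [0, 0, -5, -0.02, 0.12, 0.1, 1], [0, 0, -6, -0.027, 0.165, 0.1, 1], [0, 0, -7, -0.034, 0.21, 0.1, 1], [0, 0, -8, -0.04, 0.25, 0.1, 1]]])

```text
time: 2.85
position: [0.4208, 0.2343, 0.1089]
tool_rot: [0.497, -0.501, 0.504, -0.498]
ft_force: [0.9, 0.3, -0.1]
grip_width: 0.0499
```

```bash
python3 - <<'E'
from h import *
o=get_obs(); print(o["time"],o["position"].round(4),o["grip_width"],o["ft_force"])
E
```

```text
2.85 [0.4208 0.2343 0.1089] 0.04987852316440304 [ 0.90987134  0.2804156  -0.09449301]
```

Emit:
jog_arm(increments=[[[0, 0, -2, -0.006, 0.045, 0, 1], [0, 0, -4, -0.013, 0.09, 0, 1], [0, 0, -4, -0.019, 0.127, 0, 1], [0, 0, -4, -0.019, 0.127, 0, 1], [0, 0, -4, -0.019, 0.127, 0, 1]]])

```text
time: 3.35
position: [0.4008, 0.3616, 0.1084]
tool_rot: [0.481, -0.517, 0.52, -0.481]
ft_force: [-0.9, -0.8, 0.1]
grip_width: 0.0495
```

```bash
python3 - <<'E'
from h import *
o=get_obs(); print(o["time"],o["position"].round(4),o["grip_width"],o["ft_force"])
cv2.imwrite("pics/w2.png",camera("wrist")[:,:,::-1])
cv2.imwrite("pics/s2.png",camera("scene")[:,:,::-1])
E
```

```text
3.35 [0.4008 0.3616 0.1084] 0.0494640101405457 [-0.87687386 -0.75432429  0.10164542]
```

View pics/w2.png

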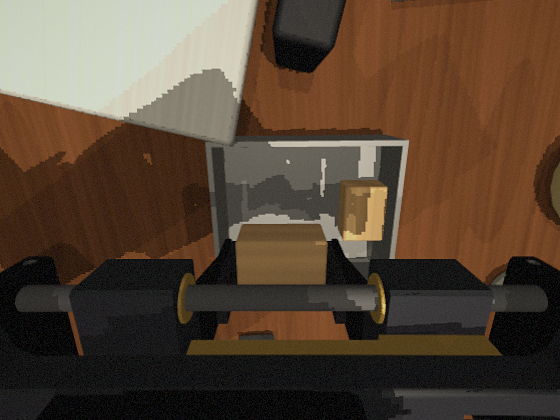

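View pics/s2.png

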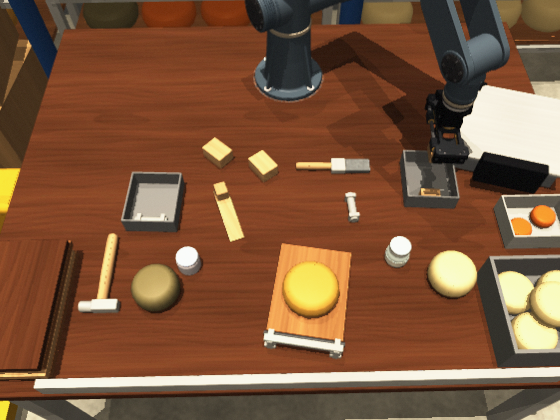

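```bash
python3 - <<'E'
from h import *
wr=camera_info("wrist"); sc=camera_info("scene"); sd=camera_info("side")
for z in (.05,.08,.1): print(z,at_z(wr,(232,143),z).round(3),at_z(sc,(458,153),z).round(3), at_z(sc,(462,88),z).round(3))
E
```

```text
0.05 [0.37  0.424 0.05 ] [0.354 0.446 0.05 ] [0.113 0.508 0.05 ]
0.08 [0.375 0.427 0.08 ] [0.378 0.432 0.08 ] [0.143 0.493 0.08 ]
0.1 [0.379 0.429 0.1  ] [0.394 0.423 0.1  ] [0.164 0.482 0.1  ]
```

Emit:
jog_arm(increments=[[[0, 0, 0, 0.001, 0, -0.04, 1], [0, 0, 0, 0.001, 0, -0.075, 1], [0, 0, 0, 0.001, 0, -0.088, 1], [0, 0, 0, 0.001, 0, -0.09, 1], [0, 0, 0, 0.001, 0, -0.09, -0.4], [0, 0, 0, 0.001, 0, -0.09, -0.4], [0, 0, 0, 0.001, 0, -0.09, -0.4]]])

```text
time: 4.15
position: [0.4033, 0.3606, 0.02]
tool_rot: [0.479, -0.518, 0.521, -0.481]
ft_force: [-0.2, 0.2, -0.0]
grip_width: 0.0598
```

Emit:
jog_arm(increments=[[[0, 0, 0, 0, 0, 0.045, -0.4], [0, 0, 0, 0, 0, 0.09, -0.4], [0, 0, -8, 0.015, -0.03, 0.11, -0.7], [0, 0, -16, 0.03, -0.07, 0.11, -1], [0, 0, -24, 0.045, -0.11, 0.11, -1], [0, 0, -32, 0.06, -0.15, 0.11, -1], [0, 0, -40, 0.075, -0.18, 0.11, -1], [0, 0, -48, 0.094, -0.209, 0.11, -1]]])

```text
time: 4.95
position: [0.4974, 0.1502, 0.1312]
tool_rot: [0.225, -0.668, 0.672, -0.225]
ft_force: [0.2, -0.4, 0.8]
grip_width: 0.0866
```

```bash
python3 - <<'E'
from h import *
o=get_obs(); print(o["time"],o["position"].round(4),o["grip_width"],o["q"].round(3))
cv2.imwrite("pics/s3.png",camera("scene")[:,:,::-1])
im=cv2.imread("pics/s3.png"); zoom(im,340,140,140,100,5,"pics/z9.png")
E
```

```text
4.95 [0.4974 0.1502 0.1312] 0.08659443098679238 [ 0.081  0.522  1.784 -0.007  0.834  1.009]
```

View pics/z9.png

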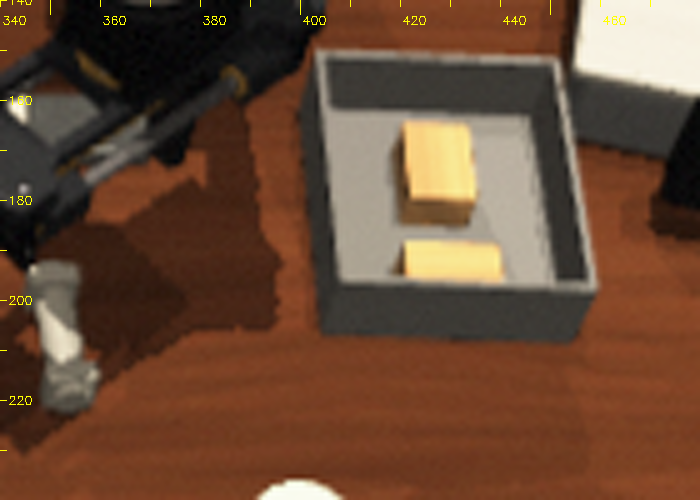

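Emit:
jog_arm(increments=[[[0, 0, -8, 0, 0, 0, -1], [0, 0, -16, 0, 0, 0, -1], [0, 0, -24, 0, 0, -0.01, -1], [0, 0, -32, 0, 0.001, -0.02, -1], [0, 0, -35, 0, 0.001, -0.03, -1], [0, 0, -35, 0, 0.001, -0.04, -1], [0, 0, -35, 0, 0.001, -0.04, -1]]])

```text
time: 5.7
position: [0.5018, 0.1477, 0.091]
tool_rot: [0.011, -0.703, 0.711, -0.012]
ft_force: [-0.3, 0.1, 0.8]
grip_width: 0.0873
```

```bash
python3 - <<'E'
from h import *
from scipy.spatial.transform import Rotation as R
o=get_obs(); print(o["time"],o["position"].round(4)); print(R.from_quat(o["tool_rot"]).as_matrix().round(3))
ci=camera_info("wrist"); np.savez("pics/w3ci.npz",**ci)
cv2.imwrite("pics/w3.png",camera("wrist")[:,:,::-1])
im=cv2.imread("pics/w3.png"); zoom(im,200,120,180,140,4,"pics/z10.png")
E
```

```text
5.7 [0.5018 0.1477 0.091 ]
[[-0.999  0.002  0.032]
 [-0.032 -0.011 -0.999]
 [-0.001 -1.     0.011]]
```

View pics/w3.png

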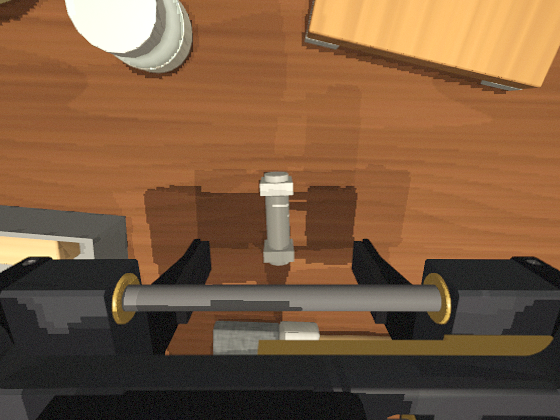

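View pics/z10.png

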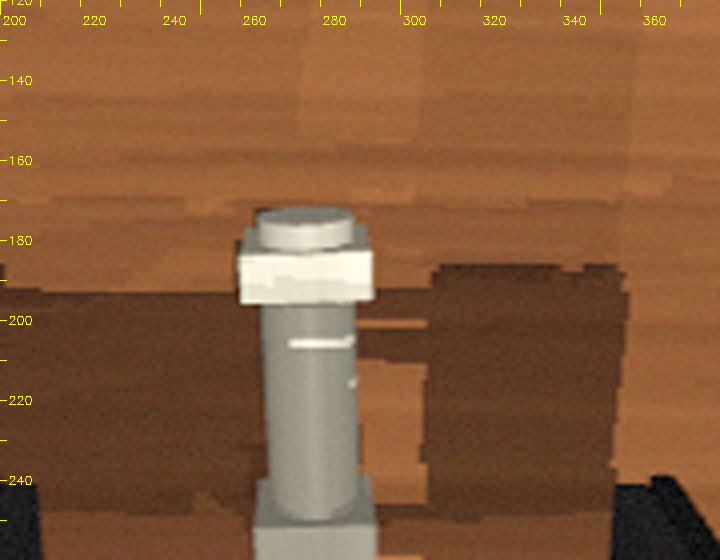

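```bash
python3 - <<'E'
from m2 import *
ci=dict(np.load("pics/w3ci.npz")); ci["k1"]=float(ci["k1"]); t=.026
im=cv2.imread("pics/w3.png"); 
a=np.array([at_z(ci,p,t) for p in [(260,182.5),(292,182),(293.5,195),(260,195.5)]]); print(a.round(4), a.mean(0))
b=np.array([at_z(ci,p,t) for p in [(264,251),(294,250.5),(294,264),(264,264)]]); print(b.round(4), b.mean(0))
m=(a.mean(0)+b.mean(0))/2; d=a.mean(0)-b.mean(0); print(m,np.linalg.norm(d),np.degrees(np.arctan2(d[1],d[0])))
E
```

```text
[[0.5314 0.1644 0.026 ]
 [0.5325 0.1391 0.026 ]
 [0.5218 0.1375 0.026 ]
 [0.5207 0.1643 0.026 ]] [0.52658907 0.15130377 0.026     ]
[[0.4716 0.1604 0.026 ]
 [0.4727 0.1348 0.026 ]
 [0.4598 0.1343 0.026 ]
 [0.4592 0.1602 0.026 ]] [0.46580944 0.1474277  0.026     ]
[0.49619925 0.14936573 0.026     ] 0.06090309762049516 3.6489504074141985
```

Emit:
jog_arm(increments=[[[0, 0, 1.8, -0.006, 0.002, -0.04, -1], [0, 0, 1.8, -0.006, 0.002, -0.08, -1], [0, 0, 1.8, -0.006, 0.002, -0.087, -1], [0, 0, 1.8, -0.006, 0.002, -0.087, 1], [0, 0, 1.8, -0.006, 0.002, -0.087, 1], [0, 0, 1.8, -0.006, 0.002, -0.087, 1], [0, 0, 1.8, -0.006, 0.002, -0.087, 1], [0, 0, 1.8, -0.006, 0.002, -0.087, 1]]], squeeze=30)

```text
time: 6.55
position: [0.497, 0.1497, 0.0056]
tool_rot: [0.021, -0.703, 0.711, -0.024]
ft_force: [0.9, -0.6, -0.4]
grip_width: 0.0553
```

Emit:
jog_arm(increments=[[[0, 0, 0, 0, 0, 0, 1], [0, 0, 0, 0, 0, 0, 1], [0, 0, 0, 0, 0, 0, 1], [0, 0, 0, 0, 0, 0, 1], [0, 0, 0, 0, 0, 0, 1]]])

```text
time: 7.05
position: [0.4969, 0.1497, 0.0055]
tool_rot: [0.021, -0.703, 0.711, -0.024]
ft_force: [0.3, -0.4, 1.1]
grip_width: 0.0192
```

Emit:
jog_arm(increments=[[[0, 0, 0, 0, 0, 0.03, 1], [0, 0, 0, 0, 0, 0.07, 1], [0, 0, 0, 0, -0.03, 0.1, 1], [0, 0, -1, -0.005, -0.075, 0.11, 1], [0, 0, -2, -0.01, -0.12, 0.11, 1], [0, 0, -3, -0.015, -0.165, 0.11, 1], [0, 0, -4, -0.018, -0.21, 0.11, 1], [0, 0, -5, -0.02, -0.25, 0.11, 1]]])

```text
time: 7.85
position: [0.4762, -0.1022, 0.1154]
tool_rot: [-0.01, -0.703, 0.711, 0.008]
ft_force: [0.8, -0.1, -1.4]
grip_width: 0.0191
```

Emit:
jog_arm(increments=[[[0, 0, -0.5, -0.004, -0.045, 0, 1], [0, 0, -0.5, -0.008, -0.09, 0, 1], [0, 0, -0.5, -0.012, -0.135, 0, 1], [0, 0, -0.5, -0.016, -0.18, 0, 1], [0, 0, -0.5, -0.019, -0.225, 0, 1], [0, 0, -0.5, -0.02, -0.254, 0, 1], [0, 0, -0.5, -0.02, -0.254, 0, 1], [0, 0, -0.5, -0.02, -0.254, 0, 1]]])

```text
time: 8.65
position: [0.4554, -0.3561, 0.1147]
tool_rot: [-0.013, -0.704, 0.71, 0.012]
ft_force: [-0.9, 0.5, -1.4]
grip_width: 0.019
```

```bash
python3 - <<'E'
from h import *
o=get_obs(); print(o["time"],o["position"].round(4),o["grip_width"],o["q"].round(3))
cv2.imwrite("pics/w4.png",camera("wrist")[:,:,::-1])
E
```

```text
8.65 [ 0.4554 -0.3561  0.1147] 0.018981944745431297 [-0.854  0.607  1.653 -0.006  0.873  0.756]
```

View pics/w4.png

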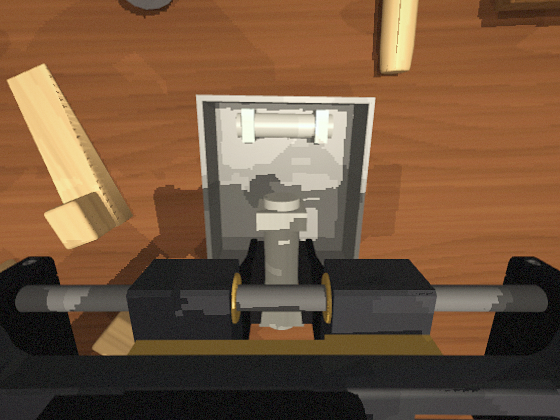

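Emit:
jog_arm(increments=[[[0, 0, 0, 0, 0, -0.04, 1], [0, 0, 0, 0, 0, -0.08, 1], [0, 0, 0, 0, 0, -0.1, 1], [0, 0, 0, 0, 0, -0.101, 1], [0, 0, 0, 0, 0, -0.101, 0.1], [0, 0, 0, 0, 0, -0.101, 0.1], [0, 0, 0, 0, 0, -0.101, 0.1]]])

```text
time: 9.4
position: [0.4562, -0.3554, 0.0154]
tool_rot: [-0.013, -0.703, 0.711, 0.011]
ft_force: [-0.4, 0.0, 0.2]
grip_width: 0.0348
```

Emit:
jog_arm(increments=[[[0, 0, 0, 0, 0, 0.0, 0.1], [0, 0, 0, 0, 0, 0.04, 0.1], [0, 0, 0, 0, 0, 0.08, 0.1], [0, 0, 0, 0, 0, 0.12, 0], [0, 0, 0, 0, 0.03, 0.14, -0.5], [0, 0, 0, 0, 0.07, 0.14, -1]]])

```text
time: 10.0
position: [0.4588, -0.2887, 0.16]
tool_rot: [-0.017, -0.7, 0.714, 0.009]
ft_force: [0.5, 0.7, -0.0]
grip_width: 0.0525
```

```bash
python3 - <<'E'
from h import *
o=get_obs(); print(o["time"],o["position"].round(4),o["grip_width"],o["q"].round(3))
ci=camera_info("wrist"); np.savez("pics/w5ci.npz",**ci)
cv2.imwrite("pics/w5.png",camera("wrist")[:,:,::-1])
im=camera("scene")[:,:,::-1]; cv2.imwrite("pics/s5.png",im)
zoom(im,110,140,160,120,5,"pics/z11.png")
E
```

```text
10.0 [ 0.4588 -0.2887  0.16  ] 0.05247298288007173 [-0.765  0.495  1.719 -0.007  0.905  0.847]
```

View pics/w5.png

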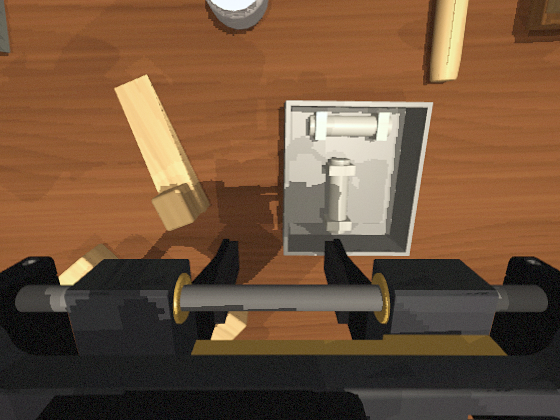

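View pics/z11.png

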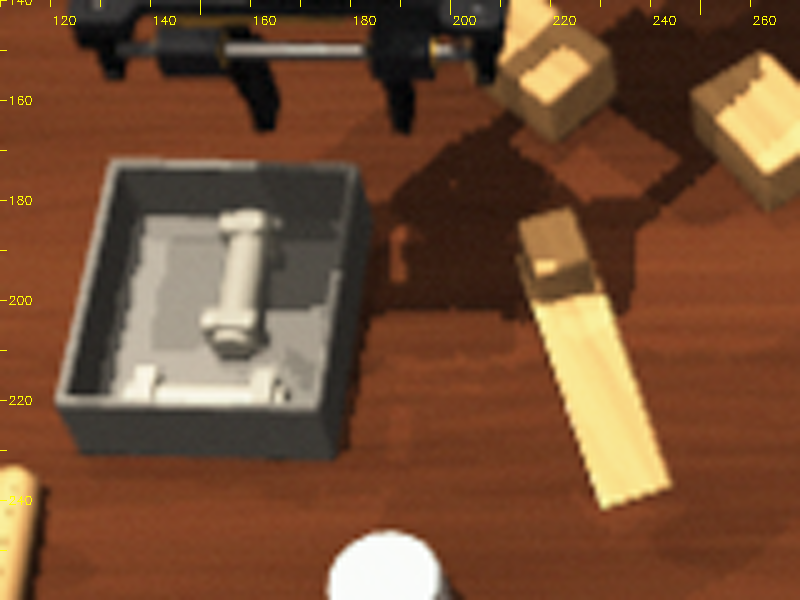

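Emit:
jog_arm(increments=[[[0, 0, 8, 0, 0.02, 0, -1], [0, 0, 16, 0, 0.04, 0, -1], [0, 0, 24, 0, 0.06, 0, -1], [0, 0, 32, 0, 0.08, 0, -1], [0, 0, 40, 0, 0.09, 0, -1], [0, 0, 48, -0.001, 0.1, 0, -1], [0, 0, 56, -0.001, 0.105, 0, -1], [0, 0, 64, -0.001, 0.105, 0, -1]]])

```text
time: 10.9
position: [0.4538, -0.1751, 0.1573]
tool_rot: [0.365, -0.602, 0.606, -0.37]
ft_force: [-0.5, 1.2, -1.1]
grip_width: 0.087
```

Emit:
jog_arm(increments=[[[0, 0, 8, 0, 0, 0, -1], [0, 0, 16, 0, 0, -0.01, -1], [0, 0, 24, 0, 0, -0.02, -1], [0, 0, 32, 0, 0, -0.03, -1], [0, 0, 40, 0, 0, -0.035, -1], [0, 0, 46, 0, 0, -0.035, -1], [0, 0, 46, 0, 0, -0.035, -1]]])

```text
time: 11.6
position: [0.454, -0.1757, 0.1224]
tool_rot: [-0.571, 0.411, -0.414, 0.577]
ft_force: [-0.5, 0.9, -0.0]
grip_width: 0.0873
```

```bash
python3 - <<'E'
from h import *
from scipy.spatial.transform import Rotation as R
o=get_obs(); print(o["time"],o["position"].round(4),o["grip_width"],o["q"].round(3));print(R.from_quat(o["tool_rot"]).as_matrix().round(3))
ci=camera_info("wrist"); np.savez("pics/w6ci.npz",**ci)
im=camera("wrist")[:,:,::-1]; cv2.imwrite("pics/w6.png",im)
zoom(im,200,160,200,120,4,"pics/z12.png")
E
```

```text
11.6 [ 0.454  -0.1757  0.1224] 0.0872894297802141 [-0.605  0.503  1.874  0.012  0.761 -0.938]
[[ 0.319  0.008  0.948]
 [-0.948  0.005  0.319]
 [-0.002 -1.     0.009]]
```

View pics/w6.png

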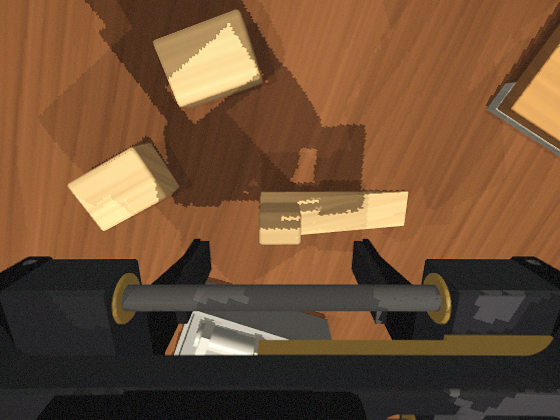

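View pics/z12.png

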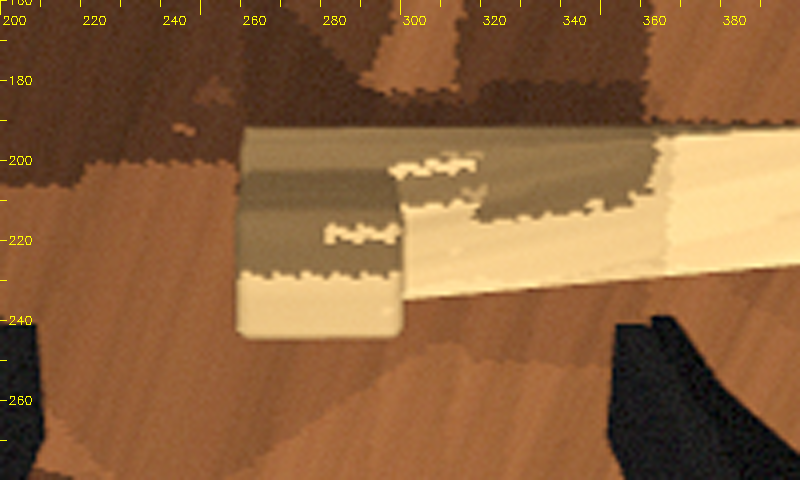

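```bash
python3 - <<'E'
from m2 import *
ci=dict(np.load("pics/w6ci.npz")); ci["k1"]=float(ci["k1"]); h=.055
fit("wedge w6",[(ci,(-.018,-.015,h),(259.5,244)),(ci,(.018,-.015,h),(300.5,244)),(ci,(.018,.015,h),(299.5,211.5)),(ci,(-.018,.015,h),(259.5,212)),(ci,(.128,.018,.003),(407.5,191.5)),(ci,(.128,-.018,.003),(404.5,226))],[.457,-.184,.33])
E
```

```text
wedge w6 [ 0.4565 -0.1854] yaw deg 18.30 res [-0.9  0.6  0.2  0.6  2.1  0.  -1.6 -0.6  1.   0.1 -0.8 -0.6]
```

Emit:
jog_arm(increments=[[[0, 0, -0.2, 0.003, -0.009, -0.03, -1], [0, 0, -0.2, 0.003, -0.009, -0.07, -1], [0, 0, -0.2, 0.003, -0.009, -0.091, -1], [0, 0, -0.2, 0.003, -0.009, -0.091, -1], [0, 0, -0.2, 0.003, -0.009, -0.091, 1], [0, 0, -0.2, 0.003, -0.009, -0.091, 1], [0, 0, -0.2, 0.003, -0.009, -0.091, 1], [0, 0, -0.2, 0.003, -0.009, -0.091, 1]]], squeeze=45)

```text
time: 12.45
position: [0.4577, -0.1851, 0.0326]
tool_rot: [-0.57, 0.412, -0.417, 0.576]
ft_force: [0.0, -0.1, -0.9]
grip_width: 0.0624
```

Emit:
jog_arm(increments=[[[0, 0, 0, 0, 0, 0, 1], [0, 0, 0, 0, 0, 0, 1], [0, 0, 0, 0, 0, 0, 1], [0, 0, 0, 0, 0, 0, 1], [0, 0, 0, 0, 0, 0, 1]]])

```text
time: 12.95
position: [0.4575, -0.185, 0.0328]
tool_rot: [-0.57, 0.412, -0.416, 0.576]
ft_force: [-1.5, 0.0, 4.2]
grip_width: 0.0356
```

Emit:
jog_arm(increments=[[[0, 0, 0, 0, 0, 0.03, 1], [0, 0, 0, 0, 0, 0.06, 1], [0, 0, -4, 0.002, 0.04, 0.06, 1], [0, 0, -8, 0.006, 0.08, 0.06, 1], [0, 0, -13, 0.01, 0.12, 0.06, 1], [0, 0, -18, 0.013, 0.16, 0.06, 1], [0, 0, -23, 0.016, 0.2, 0.06, 1], [0, 0, -28, 0.019, 0.24, 0.06, 1]]])

```text
time: 13.75
position: [0.476, 0.0567, 0.0923]
tool_rot: [0.453, -0.539, 0.544, -0.457]
ft_force: [0.2, -0.1, -2.3]
grip_width: 0.0358
```

```bash
python3 - <<'E'
from h import *
from scipy.spatial.transform import Rotation as R
o=get_obs(); print(o["time"],o["position"].round(4),o["grip_width"]);print(R.from_quat(o["tool_rot"]).as_matrix().round(3))
ci=camera_info("wrist"); np.savez("pics/w7ci.npz",**ci)
im=camera("wrist")[:,:,::-1]; cv2.imwrite("pics/w7.png",im)
im=camera("scene")[:,:,::-1]; cv2.imwrite("pics/s7.png",im)
zoom(im,250,160,140,100,5,"pics/z13.png")
im=camera("side")[:,:,::-1]; zoom(im,200,100,200,150,4,"pics/z14.png")
E
```

```text
13.75 [0.476  0.0567 0.0923] 0.035776400079845734
[[-0.173  0.009  0.985]
 [-0.985 -0.001 -0.173]
 [-0.    -1.     0.009]]
```

View pics/w7.png

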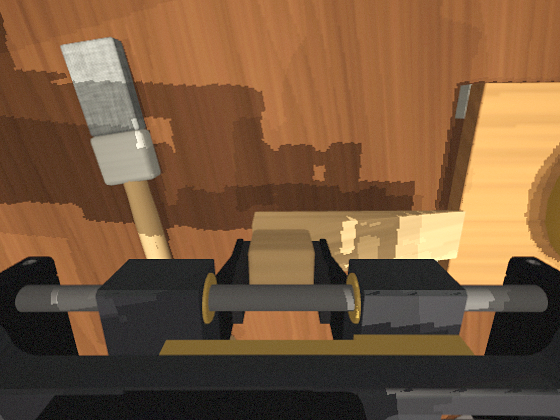

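View pics/z13.png

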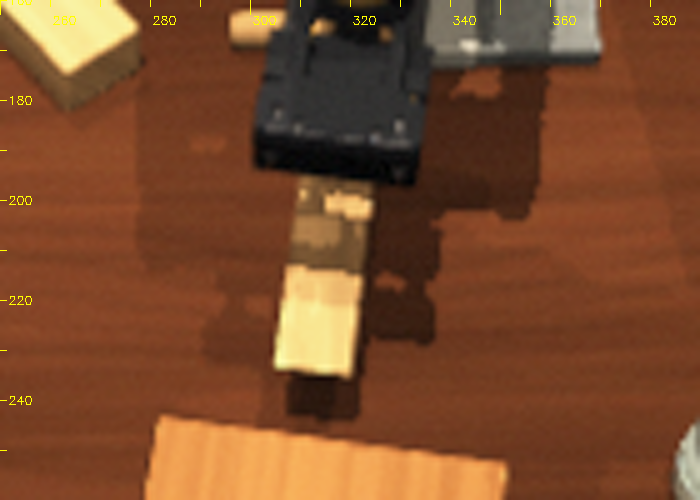

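View pics/z14.png

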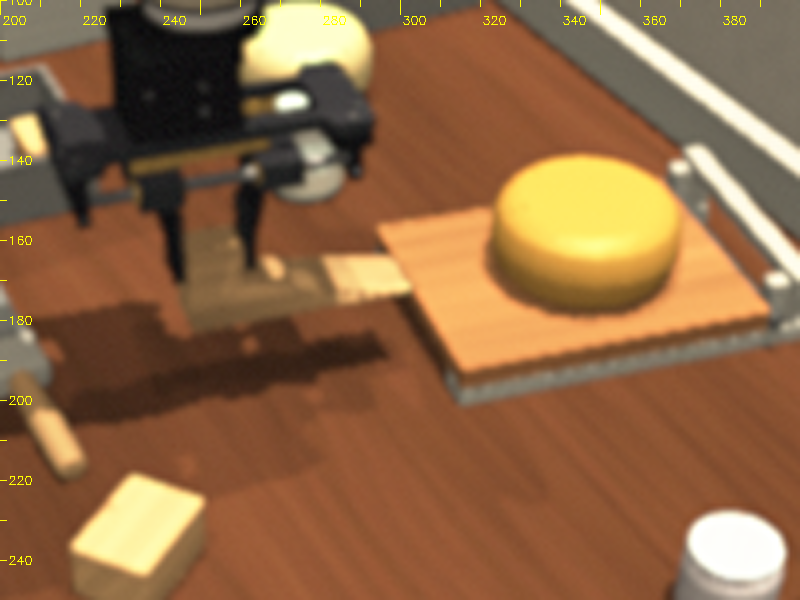

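Emit:
jog_arm(increments=[[[0, 0, 0, -0.002, 0.02, 0, 1], [0, 0, 0, -0.002, 0.02, -0.02, 1], [0, 0, 0, -0.002, 0.02, -0.045, 1], [0, 0, 0, -0.002, 0.02, -0.055, 1], [0, 0, 0, -0.002, 0.02, -0.058, 1], [0, 0, 0, -0.002, 0.02, -0.059, 1], [0, 0, 0, -0.002, 0.02, -0.059, 1]]])

```text
time: 14.6
position: [0.4742, 0.0769, 0.0338]
tool_rot: [0.455, -0.537, 0.542, -0.459]
ft_force: [0.3, -0.1, -2.1]
grip_width: 0.0357
```

```bash
python3 - <<'E'
from h import *
from scipy.spatial.transform import Rotation as R
o=get_obs(); print(o["time"],o["position"].round(4),o["grip_width"],o["ft_force"].round(2));print(R.from_quat(o["tool_rot"]).as_matrix().round(3))
ci=camera_info("wrist"); np.savez("pics/w8ci.npz",**ci)
im=camera("wrist")[:,:,::-1]; cv2.imwrite("pics/w8.png",im)
zoom(im,200,50,300,220,2,"pics/z15w.png")
im=camera("scene")[:,:,::-1]; cv2.imwrite("pics/s8.png",im)
zoom(im,250,160,140,100,5,"pics/z15.png")
im=camera("side")[:,:,::-1];cv2.imwrite("pics/d8.png",im); zoom(im,220,110,150,110,5,"pics/z16.png")
E
```

```text
14.6 [0.4742 0.0769 0.0338] 0.03567446663566477 [ 0.34 -0.14 -2.14]
[[-0.164  0.01   0.986]
 [-0.986 -0.001 -0.164]
 [-0.    -1.     0.01 ]]
```

View pics/z15w.png

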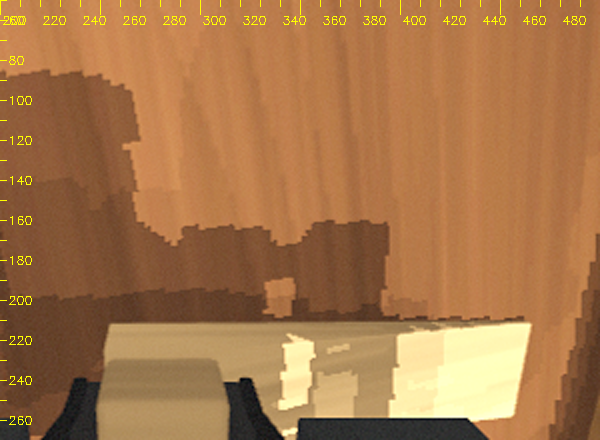

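View pics/z15.png

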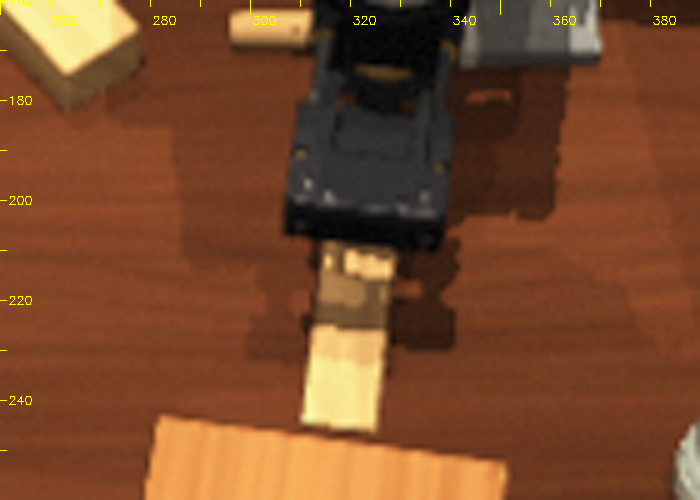

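View pics/z16.png

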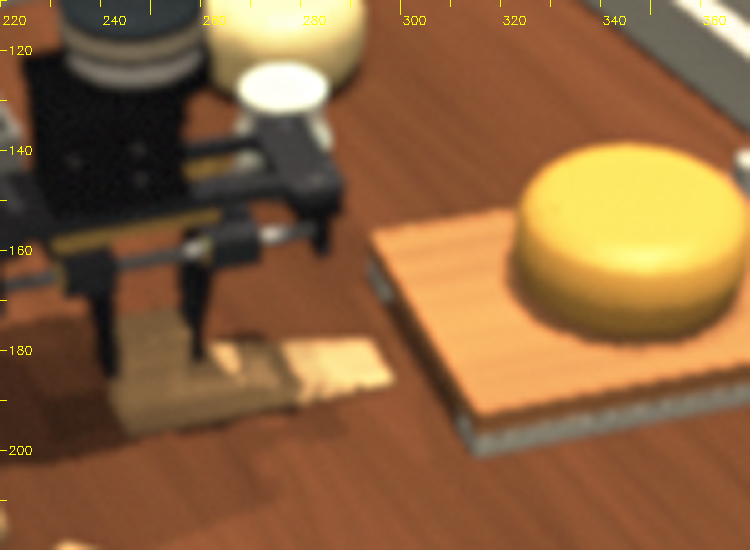

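```bash
python3 - <<'E'
from m2 import *
sc=camera_info("scene")
a=at_z(sc,(310.4,245),.004);b=at_z(sc,(325.6,246.4),.004);t=(a+b)/2;print(a,b,t,np.linalg.norm(a-b))
c,s=np.cos(np.radians(-9.9)),np.sin(np.radians(-9.9))
for O in ([.6217,.0518],[.6229,.0495]):
  for p in (t[:2],[.4742,.0769]):
    d=np.array(p)-O; print("cradle frame",c*d[0]+s*d[1],-s*d[0]+c*d[1])
E
```

```text
[0.59969135 0.03929627 0.004     ] [0.60452667 0.07681301 0.004     ] [0.60210901 0.05805464 0.004     ] 0.03782705889601078
cradle frame -0.020374620194865117 0.0027932412013940647
cradle frame -0.14961904602484236 -0.000633298204728093
cradle frame -0.021952188316893467 0.004852677731214754
cradle frame -0.15119661414687072 0.001426138325092599
```

Emit:
jog_arm(increments=[[[0, 0, -0.4, 0, 0, -0.001, 1], [0, 0, -0.4, 0, 0, -0.002, 1], [0, 0, -0.4, 0.01, -0.0017, -0.002, 1], [0, 0, -0.4, 0.02, -0.0034, -0.002, 1], [0, 0, -0.4, 0.03, -0.0052, -0.002, 1], [0, 0, -0.4, 0.04, -0.0069, -0.002, 1], [0, 0, -0.4, 0.05, -0.0086, -0.002, 1], [0, 0, -0.4, 0.059, -0.0102, -0.002, 1]]])

```text
time: 15.55
position: [0.5293, 0.0677, 0.0327]
tool_rot: [0.455, -0.54, 0.541, -0.456]
ft_force: [-7.9, 1.2, 9.9]
grip_width: 0.0356
```

```bash
python3 - <<'E'
from m2 import *
from scipy.spatial.transform import Rotation as R
o=get_obs(); print(o["time"],o["position"].round(4),o["grip_width"],o["ft_force"].round(2));print(R.from_quat(o["tool_rot"]).as_matrix().round(3))
c,s=np.cos(np.radians(-9.9)),np.sin(np.radians(-9.9))
d=o["position"][:2]-[.622,.051]; print("cradle frame",c*d[0]+s*d[1],-s*d[0]+c*d[1])
im=camera("side")[:,:,::-1];cv2.imwrite("pics/d9.png",im); zoom(im,220,110,150,110,5,"pics/z17.png")
E
```

```text
15.55 [0.5293 0.0677 0.0327] 0.03555460177757813 [-7.85  1.23  9.85]
[[-0.17   0.002  0.985]
 [-0.985 -0.001 -0.17 ]
 [ 0.    -1.     0.002]]
cradle frame -0.09420091437022371 0.0005302701755280012
```

View pics/z17.png

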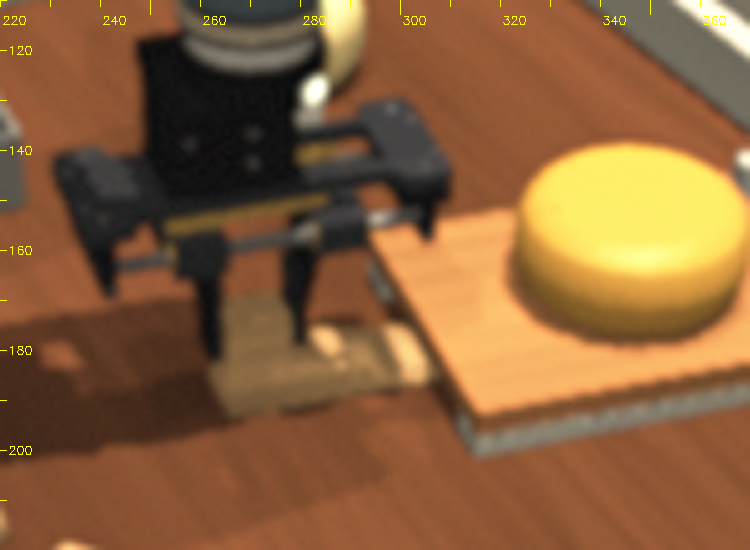

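Emit:
jog_arm(increments=[[[0, 0, 0, 0.005, -0.0009, 0, 1], [0, 0, 0, 0.01, -0.0017, 0, 1], [0, 0, 0, 0.015, -0.0026, 0, 1], [0, 0, 0, 0.02, -0.0034, 0, 1], [0, 0, 0, 0.025, -0.0043, 0, 1], [0, 0, 0, 0.025, -0.0043, 0, 1]]], squeeze=55)

```text
time: 16.2
position: [0.5518, 0.0639, 0.0325]
tool_rot: [-0.457, 0.542, -0.54, 0.454]
ft_force: [-11.1, 2.3, 9.6]
grip_width: 0.0362
```

```bash
cat > st.py <<'E'
from m2 import *
import sys
from scipy.spatial.transform import Rotation as R
o=get_obs(); print(o["time"],o["position"].round(4),o["grip_width"],o["ft_force"].round(2));print(R.from_quat(o["tool_rot"]).as_matrix().round(3))
c,s=np.cos(np.radians(-9.9)),np.sin(np.radians(-9.9))
d=o["position"][:2]-[.622,.051]; print("cradle frame",c*d[0]+s*d[1],-s*d[0]+c*d[1])
n=sys.argv[1]
im=camera("side")[:,:,::-1];cv2.imwrite(f"pics/d{n}.png",im); zoom(im,220,110,150,110,5,f"pics/zd{n}.png")
im=camera("scene")[:,:,::-1];cv2.imwrite(f"pics/s{n}.png",im)
E
python3 st.py 10
```

```text
16.2 [0.5518 0.0639 0.0325] 0.0361696594248939 [-11.09   2.29   9.62]
[[-0.17  -0.004  0.985]
 [-0.985  0.    -0.17 ]
 [ 0.001 -1.    -0.004]]
cradle frame -0.0714203419820157 0.0006659648971872652
```

View pics/zd10.png

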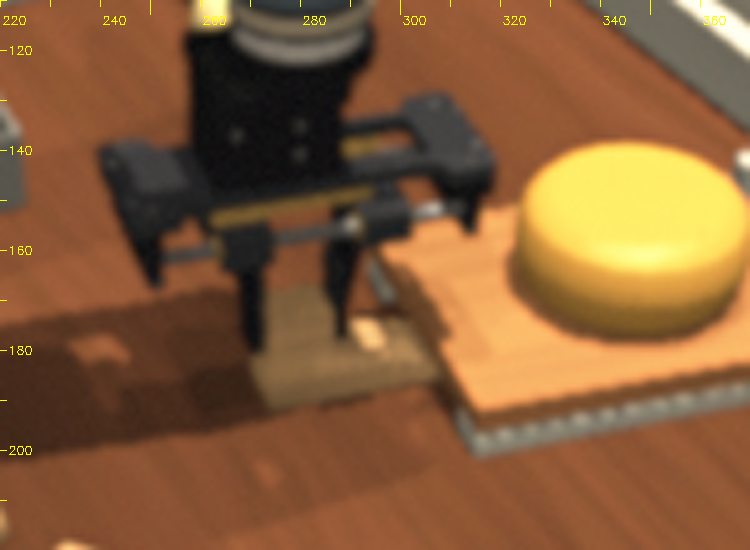

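Emit:
jog_arm(increments=[[[0, 0, 0, 0.003, -0.0005, 0.0005, 1], [0, 0, 0, 0.006, -0.001, 0.0005, 1], [0, 0, 0, 0.009, -0.0016, 0.0005, 1], [0, 0, 0, 0.012, -0.0021, 0.0005, 1], [0, 0, 0, 0.014, -0.0024, 0.0005, 1], [0, 0, 0, 0.014, -0.0024, 0.0005, 1], [0, 0, 0, 0.014, -0.0024, 0.0005, 1]]])

```text
time: 17.0
position: [0.5588, 0.0628, 0.033]
tool_rot: [-0.46, 0.545, -0.536, 0.451]
ft_force: [-14.0, 2.1, 11.7]
grip_width: 0.0356
```

```bash
python3 st.py 11; python3 - <<'E'
import cv2,numpy as np
from h import zoom
a=cv2.imread("pics/s8.png");b=cv2.imread("pics/s11.png")
zoom(b,250,160,140,100,5,"pics/zs11.png")
c=cv2.imread("pics/d8.png");d=cv2.imread("pics/d11.png")
zoom(np.vstack([c[145:205,290:410],d[145:205,290:410]]),0,0,120,120,5,"pics/cmp11.png")
E
```

```text
17.0 [0.5588 0.0628 0.033 ] 0.035556448597945566 [-13.99   2.07  11.7 ]
[[-0.169 -0.018  0.985]
 [-0.986  0.002 -0.169]
 [ 0.001 -1.    -0.018]]
cradle frame -0.06428939308702934 0.0007767392351710686
```

View pics/cmp11.png

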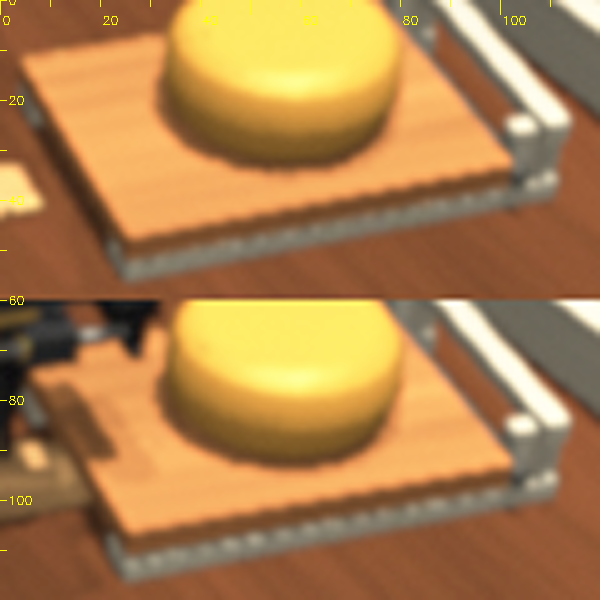

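View pics/zs11.png

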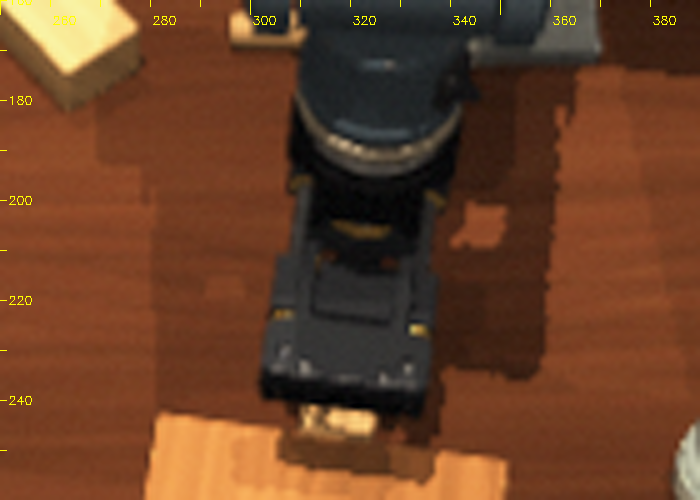

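View pics/zd11.png

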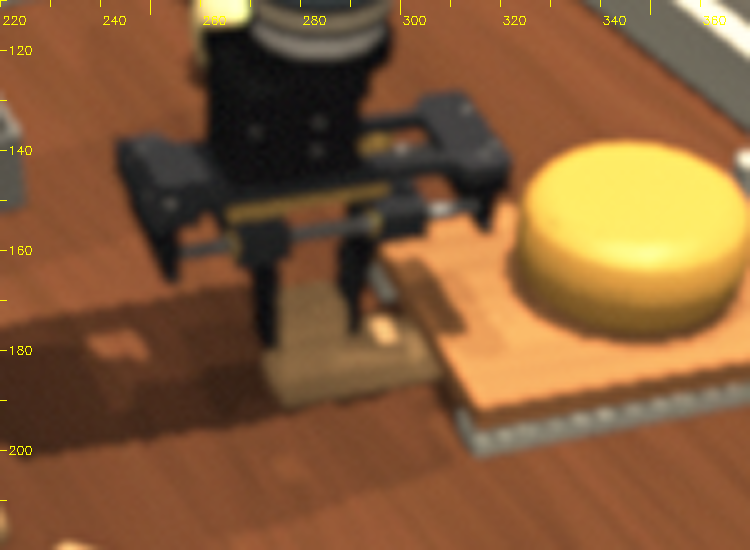

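Emit:
jog_arm(increments=[[[-0.1, -0.5, 0, 0.006, -0.001, 0.001, 1], [-0.2, -1, 0, 0.008, -0.0014, 0.001, 1], [-0.2, -1.3, 0, 0.01, -0.0017, 0.001, 1], [-0.2, -1.3, 0, 0.012, -0.0021, 0.001, 1], [-0.2, -1.3, 0, 0.012, -0.0021, 0.001, 1], [-0.2, -1.3, 0, 0.012, -0.0021, 0.001, 1]]])

```text
time: 17.7
position: [0.5704, 0.0607, 0.0335]
tool_rot: [0.455, -0.539, 0.542, -0.456]
ft_force: [-3.1, -0.3, -5.2]
grip_width: 0.0357
```

```bash
python3 st.py 12; python3 - <<'E'
import cv2,numpy as np
from h import zoom
c=cv2.imread("pics/d8.png");d=cv2.imread("pics/d12.png")
zoom(np.vstack([c[145:205,290:410],d[145:205,290:410]]),0,0,120,120,5,"pics/cmp12.png")
E
```

```text
17.7 [0.5704 0.0607 0.0335] 0.03566916503246173 [-3.14 -0.26 -5.2 ]
[[-0.169  0.003  0.986]
 [-0.986 -0.002 -0.169]
 [ 0.001 -1.     0.004]]
cradle frame -0.052455897836981645 0.0006417624770203266
```

View pics/cmp12.png

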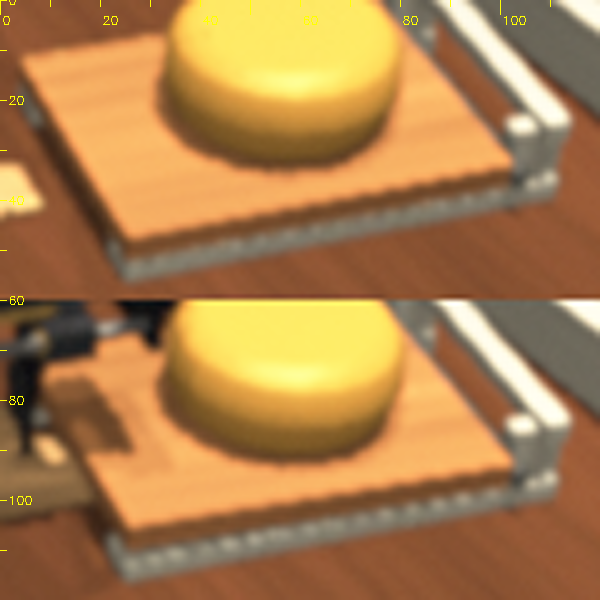

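View pics/zd12.png

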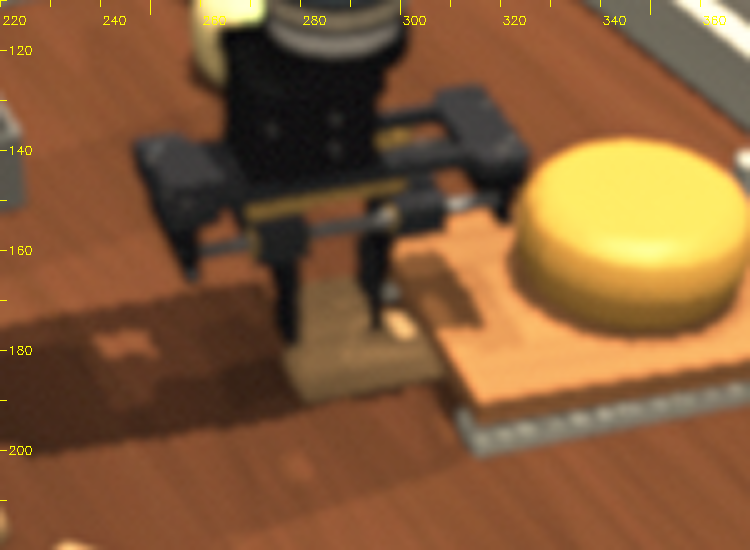

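Emit:
jog_arm(increments=[[[0, 0, 0, 0, 0, -0.0005, 1], [0, 0, 0, 0, 0, -0.001, 1], [0, 0, 0, 0, 0, -0.001, 1], [0, 0, 0, 0, 0, -0.001, 1]]])

```text
time: 18.2
position: [0.5707, 0.0607, 0.0328]
tool_rot: [0.455, -0.539, 0.542, -0.456]
ft_force: [-2.4, -0.0, -5.7]
grip_width: 0.0355
```

```bash
python3 st.py 13; cat > lift.py <<'E'
from h import *
import sys
n=sys.argv[1]
c,s=np.cos(np.radians(-9.9)),np.sin(np.radians(-9.9)); O=np.array([.622,.051])
def W(x,y,z): return [O[0]+c*x-s*y,O[1]+s*x+c*y,z]
for cam,pre in (("side","d"),("scene","s")):
    ci=camera_info(cam); A=cv2.imread(f"pics/{pre}8.png"); B=cv2.imread(f"pics/{pre}{n}.png")
    for nm,l in (("corner R",(0.004,-.083,.03)),("edge R 40mm",(.04,-.085,.03)),("corner L",(.004,.083,.03)),("edge L",(.04,.085,.03)),("cheese",(.12,-.062,.075)),("fixed bar",(.17,-.085,.005))):
        p=proj(ci,W(*l))[0]; X=l[0]
        q=proj(ci,W(l[0],l[1],l[2]+.005*(1-X/.22)))[0]
        f=10; u,v=np.round(p).astype(int); r=6
        a=cv2.resize(A[v-r:v+r+1,u-r:u+r+1],None,fx=f,fy=f,interpolation=cv2.INTER_CUBIC)
        b=cv2.resize(B[v-r-6:v+r+7,u-r-4:u+r+5],None,fx=f,fy=f,interpolation=cv2.INTER_CUBIC)
        m=cv2.matchTemplate(b,a,cv2.TM_CCOEFF_NORMED); _,mx,_,loc=cv2.minMaxLoc(m)
        print(cam,nm,p.round(1),"5mm lift gives",(q-p).round(2),"seen",(loc[0]/f-4,loc[1]/f-6),"score %.3f"%mx)
E
python3 lift.py 13
```

```text
18.2 [0.5707 0.0607 0.0328] 0.0354915572440215 [-2.42 -0.01 -5.67]
[[-0.169  0.004  0.986]
 [-0.986 -0.002 -0.169]
 [ 0.001 -1.     0.004]]
cradle frame -0.05221807931558563 0.0006910771189177576
side corner R [316.5 190.9] 5mm lift gives [ 0.12 -1.51] seen (0.2999999999999998, -1.7999999999999998) score 0.991
side edge R 40mm [329.8 188.8] 5mm lift gives [ 0.13 -1.25] seen (-3.3, -0.9000000000000004) score 0.988
side corner L [295. 156.] 5mm lift gives [ 0.06 -1.45] seen (3.5, 2.0) score 0.812
side edge L [306.7 153.6] 5mm lift gives [ 0.07 -1.21] seen (-2.8, 2.5999999999999996) score 0.762
side cheese [356.4 164.3] 5mm lift gives [ 0.1  -0.72] seen (0.9000000000000004, -1.0999999999999996) score 0.999
side fixed bar [374.  187.4] 5mm lift gives [ 0.06 -0.34] seen (3.5, -1.0999999999999996) score 0.958
scene corner R [282.1 244.8] 5mm lift gives [-0.   -0.97] seen (-0.10000000000000009, -1.2000000000000002) score 0.989
scene edge R 40mm [279.  257.8] 5mm lift gives [-0.01 -0.79] seen (0.0, -1.0) score 0.998
scene corner L [350.3 253.8] 5mm lift gives [ 0.23 -0.95] seen (0.2999999999999998, -1.0) score 0.990
scene edge L [350.  267.3] 5mm lift gives [ 0.19 -0.77] seen (0.0, 0.9000000000000004) score 0.994
scene cheese [283.6 281.6] 5mm lift gives [ 0.   -0.43] seen (0.0, -0.09999999999999964) score 0.995
scene fixed bar [270.5 312.7] 5mm lift gives [-0.01 -0.18] seen (1.0, -5.9) score 0.999
```

Emit:
jog_arm(increments=[[[0, 0, 0, 0, 0, -0.0005, 1], [0, 0, 0, 0, 0, -0.001, 1], [0, 0, 0, 0, 0, -0.001, 1], [0, 0, 0, 0, 0, -0.001, 1]]])

```text
time: 18.7
position: [0.5707, 0.0606, 0.0326]
tool_rot: [0.455, -0.539, 0.542, -0.457]
ft_force: [-5.1, 0.5, 5.0]
grip_width: 0.0355
```

```bash
python3 st.py 14;python3 lift.py 14 | grep corner; python3 - <<'E'
from h import *
im=camera("wrist")[:,:,::-1]; cv2.imwrite("pics/w14.png",im)
a=cv2.imread("pics/s14.png"); cv2.imwrite("pics/zs14.png",a)
E
```

```text
18.7 [0.5707 0.0606 0.0326] 0.03552051167659705 [-5.14  0.54  5.03]
[[-0.169  0.005  0.986]
 [-0.986 -0.002 -0.169]
 [ 0.001 -1.     0.005]]
cradle frame -0.05219027467611719 0.0006515532561199907
side corner R [316.5 190.9] 5mm lift gives [ 0.12 -1.51] seen (0.20000000000000018, -1.7999999999999998) score 0.991
side corner L [295. 156.] 5mm lift gives [ 0.06 -1.45] seen (3.5999999999999996, 2.1999999999999993) score 0.803
scene corner R [282.1 244.8] 5mm lift gives [-0.   -0.97] seen (-0.10000000000000009, -1.0999999999999996) score 0.990
scene corner L [350.3 253.8] 5mm lift gives [ 0.23 -0.95] seen (0.2999999999999998, -1.0) score 0.991
```

View pics/s14.png

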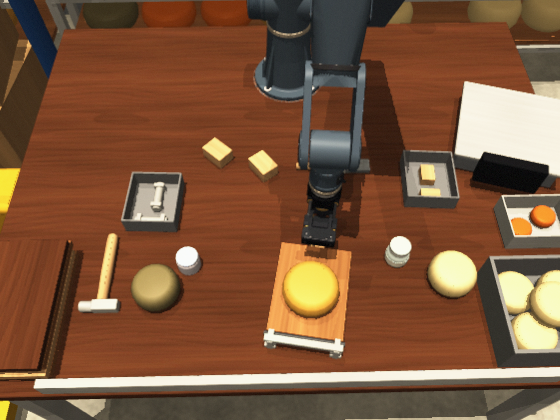

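View pics/w14.png

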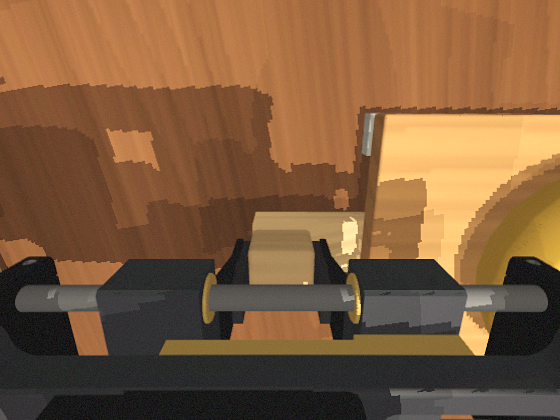

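View pics/zd14.png

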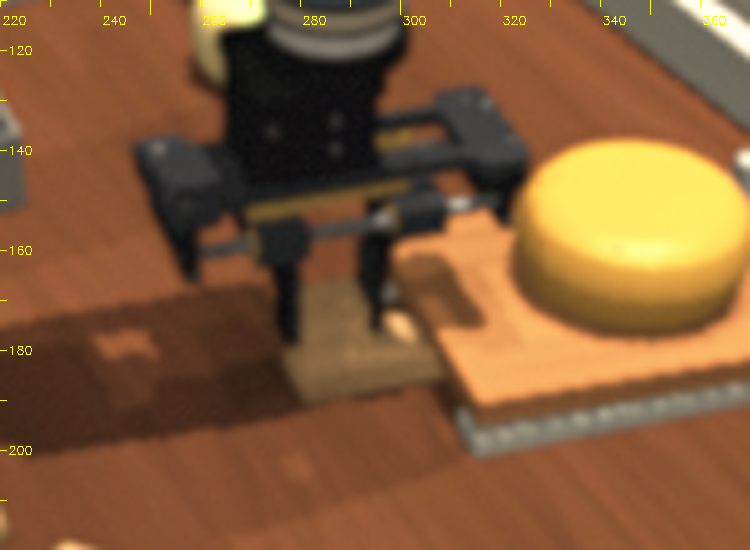

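The wedge now rests on the table, the board is about 6 mm up, and both bins hold their pieces. I'm handing in.

```bash
python3 - <<'E'
from rig import *
o=get_obs(); print(o["joint_velocities"].round(4),o["position"],o["grip_width"],o["ft_force"])
print(hand_in())
E
```

```text
[ 0.0014 -0.0006  0.     -0.0005  0.0003  0.0002] [0.57071725 0.06064929 0.03256664] 0.035533139386035174 [-5.88777361  1.44877493  4.49399147]
the job is handed in; nothing more can be done
None
```

I put the smallest block in the block bin and the pin in the pin bin and let go of both. Then I pushed the wedge thin end first under the middle of the board's front edge. I handed in at about 19 s with the gripper still holding the wedge; no verdict is reported.

**Last checks:**
- **Bins:** The pictures show each piece lying inside the right bin.
- **Wedge position:** The handle's middle is about 52 mm in front of the edge and 1 mm off centre. It sits flat on the table, and the gripper opening reads 35.5 mm with a 55 N grip set.
- **Lift:** That position implies a lift of about 6.2 mm. The camera shift of the board's front corners gives 5.3 to 6.0 mm. The corner that the gripper shadows in the side view could not be matched.
- **Bystanders:** By eye in the last scene picture they are where they started; I did not measure them. The brush is partly hidden under the arm.

**During the push:** The hand tilted about 1° and lagged 7 mm behind its target. I straightened it, and it then moved freely. For a moment the hand carried some of the load, so I lowered it 2 mm until the table carried the wedge. The hand now presses down with about 5 N.

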